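# Build a test-cell stack in the vacant nest and lock it with its clip

### The job

One nest of the jig still holds an old cell: leave that alone and build the new cell in the vacant nest. Lay the blue cell body in first, then every orange spacer that is on the bench, then the cover plate, each flat and square on the one below; then slide the red clip sideways across the cover, prongs first, into the groove of that nest's shaft until it is fully home, and let go. Do not disturb the other things on the bench.

Things in the scene. Friction and masses are not known exactly. Their poses are not given: they have to be found in the camera images.
- jig: fixed jig, base plate 126 x 176 x 8 mm, origin on the worktop between its two nests; x points from nests to shafts, y to the left nest. Nest: pocket 83.5 (x) by 51.5 mm (y) between four white L-shaped corner guides, 6 mm thick, straight up to z 92 mm, flared lips to about 99 mm. They leave the middle 66 mm of the long sides open for fingers, and the middle 38 mm of the ends
- nest_left (a point): centre of the floor of the left nest (jig frame 0, 48, 8 mm), axes as the jig
- nest_right (a point): centre of the floor of the right nest (jig frame 0, -48, 8 mm), axes as the jig
- shaft_left (a point): axis of the left nest's upright steel shaft at nest floor level, 60 mm in x from the nest centre. Shaft 20 mm thick, 112 mm high over the floor, grooves with a 10 mm core at 70-79, 82-91 and 94-103 mm over the floor; a cover on 2, 3 or 4 spacers has its top at 72, 84 or 96 mm, so a clip lying on the cover is level with the right groove
- shaft_right (a point): the same for the right nest
- cell_body: blue block 80 x 48 x 34 mm (x, y, z) with a white line round it, 0.2 kg; origin at the centre of its underside; same both ways round
- spacer_0: orange spacer plate 80 x 48 x 12 mm with a dark panel, 60 g; origin at the centre of its underside; two to four of them are present, in any order
- spacer_1: orange spacer plate 80 x 48 x 12 mm with a dark panel, 60 g; origin at the centre of its underside; two to four of them are present, in any order
- spacer_2: orange spacer plate 80 x 48 x 12 mm with a dark panel, 60 g; origin at the centre of its underside; two to four of them are present, in any order
- spacer_3: orange spacer plate 80 x 48 x 12 mm with a dark panel, 60 g; origin at the centre of its underside; two to four of them are present, in any order
- cover: aluminium cover plate 80 x 48 x 14 mm with a green line round it, 0.1 kg; origin at the centre of its underside; flat on top
- clip: red open clip, 50 g: plate 4 mm thick, x -40 to +10 and y -13 to +13 mm about the origin (on its underside); two prongs reach on to x = +36 mm with a 13 mm mouth between them, open to +x, tips flared, 29 mm wide there. An upright fin 26 (x) by 12 mm (y), centred at x = -25 mm, rises to z = 38 mm: grip it from above across y
- clip_seat (a point): point in the clip's mouth (15, 0, 2 mm in the clip's frame) that coincides with the shaft's axis when the clip is home, its throat against the core
- old_cell_left: the old cell when it is in the left nest (absent otherwise): blue block with an aluminium cover with green line, 80 x 48 x 48 mm, origin under its centre; leave it
- old_cell_right: the old cell when it is in the right nest (absent otherwise); exactly one of the two is present
- tape_roll: beige tape roll, 58 mm across, 18 mm high, lying behind the parts; bystander, origin under its centre
- reagent_bottle: small white bottle with green cap, 26 mm across, 52 mm high; bystander, origin under its centre

How it is judged:
By the outcome, as a careful person would: the job done as asked, in the order asked, and still so for the second after the job is handed in, with the robot touching nothing.
Of old_cell_left, old_cell_right only 1 to 1 are there at a start; the rules pass over those that are not, and their reading is None.
Of spacer_0, spacer_1, spacer_2, spacer_3 only 2 to 4 are there at a start; the rules pass over those that are not, and their reading is None.
At some moment in a run one of cover may be knocked a few centimetres aside while the robot is not near it.
Once in a run the grip may slacken for a moment while it holds something.
It also fails if it takes over 210 s, if anything falls off the work surface, if the arm or the gripper's body presses on something with over 40 N, if the wrist force passes 120 N, or if a joint passes its speed limit or range.

### The arm

A 7-joint arm with a two-finger parallel gripper is mounted at the origin on the work surface; the furniture and walls round the work are solid. World frame = base frame: x ahead of the robot, y to its left, z up, the work surface at z = 0. Lengths are in m, angles in rad, forces in N, time in s.
With the tool pointing down it reaches from about 0.35 to 0.9 m from the base axis. Payload 8.1 kg.
Tool frame: the origin (TCP) lies on the mounting face of the last link; the fingertips stand arm.finger_overhang ahead of it and the grasp point (between the pads) lies 155 mm ahead of it (arm.finger_overhang is the distance from the TCP to the fingertips, in m); z points along the fingers, y is the line along which they close (so a half turn about z gives the same grasp; the last joint's range is limited). The gripper opens to 85 mm and grips with 20 to 120 N. Pads are 22 mm wide; open, the fingers measure 114 mm over their backs; the gripper's body (76 mm by 85 mm) begins 54 mm behind the grasp point. The pads swing forward as they close: fully open they stand 13 mm farther back than shut.
Start: joints at [-1.269, 0.434, 0.025, 1.573, -0.012, 1.134, -0.075], TCP at [0.246, 0.574, 0.405] pointing down, gripper open.
Joint ranges: [-2.62, 2.62], [-0.44, 2.09], [-1.27, 1.32], [0.08, 2.57], [-1.32, 4.46], [0.12, 2], [-2.74, 2.74]. Speed limits (rad/s): [2.22, 2.22, 3.01, 3.01, 3.14, 3.14, 3.14].

### API

Orientations are given as [roll, pitch, yaw] about the fixed x, y, z axes, in that order (R = Rz(yaw) Ry(pitch) Rx(roll)).
In Python, from cell import arm gives the robot as it stands.
- The arm moves only by the tool drive_tool, never from a script. Its argument "motion" is a list of rows, each a list of 3 entries, a list of its own where there are three numbers: the shift along the tool's x, y, z in mm, then the turn, a rotation vector about the tool's x, y, z in degrees, then the closure, from -1 (fully open) to 1 (shut), so that 0 is half open. In form: [[[dx, dy, dz], [ax, ay, az], gripper], ...]. A call has 1 to 12 rows; each row shifts and turns the commanded pose from where the row before left it, along the tool's axes as they then stand; what a row does not reach is not made up. A row lasts 1/10 s, in which the tool goes at most 50 mm and 8.59 degrees, less where a joint would pass 70% of its speed; a pose out of reach is approached as far as the arm can. A call with a gripper value outside its range is refused whole. The fingers move at their own pace and stop on an object; the grip force is fixed at half the most. Time passes only in rows, so rows that do not move let the fingers close. It gives the time, the measured TCP pose, the force, the opening and the grip force at its end, in the units of the state.
- arm.state(): the state, without advancing time (a new reading comes with each control period).
- arm.camera(name): name is "scene" or "top" or "wrist"; returns the picture (480x640x3 uint8, red, green, blue); there is no depth.
- arm.camera_model(name): a dict with "fx", "fy", "cx", "cy" (pixels), "k1" (the pictures are not rectified: a ray, as slopes to the right and down, at radius r is drawn at 1 + k1 r^2 times it, then the intrinsics apply), "position" and "rotation" of the camera in the world; the wrist camera has in their place "hand_eye" (4x4, takes a point from camera to tool coordinates, whose origin is the TCP and whose axes are the flange's). Camera axes: x right, y down, z forward; pixel columns grow to the right and rows downward; lengths in m; the calibration is good to about 2 mm. A picture is of the moment at which its call begins: read the wrist's pose just before it. camera_model takes no time and is no camera call.
- arm.finish_job(): hands the job in; it is judged then, once.
The state is a dict: "time_s": time; "joint_pos": joint angles; "dq": joint speeds; "joint_efforts": joint torques, N m; "position": TCP position; "tool_rot": TCP orientation; "ft_force": force on the tool from outside, world axes, zero at the start; "ft_torque": the same for the moment, N m; "finger_gap": opening from 0.0 (shut) to 1.0 (fully open); "grasp_force": force on a finger pad.
Only numpy, scipy, OpenCV 4.12 (cv2) and the standard library are available. Lean on these libraries where they do the work, as an engineer would, in place of code of your own. Each camera call takes 0.05 s, during which the arm holds its last target. There are 200 camera calls.

## Working session

There is one attempt and no reset: what is moved stays moved. The work goes in short steps, Python scripts to look and compute and a tool call to move; the robot and the scene stay as the last step left them, time stands still between calls to the robot, and variables do not carry over. Pictures are saved under pics/ and viewed, at most 14 in all, crops included, and the job is handed in when it is done.

Besides the shell and the picture viewer there is one more tool, called after "Call:" as name([rows], argument=value, ...), one row to a line, values as JSON. drive_tool: Moves the arm, as the interface text tells. Its arguments: {"type":"object","properties":{"motion":{"type":"array"}},"required":["motion"]}

```bash
mkdir -p pics; python3 - <<'E'
from cell import arm
import cv2
s=arm.state(); print(s['position'],s['tool_rot'],s['finger_gap'],arm.finger_overhang,s['time_s'])
for n in ('scene','top'):
    cv2.imwrite(f'pics/{n}0.png',arm.camera(n)[:,:,::-1]); print(n,arm.camera_model(n))
print(arm.camera_model('wrist'))
E
```

```text
[0.24607797 0.5742715  0.40393373] [-3.14003954e+00  1.26765412e-04  2.73671597e+00] 1.0042163122219854 0.1734 0.0
scene {'fx': 441.88300416458253, 'fy': 441.88300416458253, 'cx': 320.3060459737458, 'cy': 237.27389668150005, 'k1': 0.0245777266134455, 'position': array([ 0.06353396, -0.47200363,  0.64259232]), 'rotation': array([-2.35412718, -0.00524207, -0.69200618])}
top {'fx': 466.3920047073452, 'fy': 466.3920047073452, 'cx': 318.0978581256028, 'cy': 236.67856348489457, 'k1': 0.021184392125967462, 'position': array([ 0.2362436 , -0.02289973,  1.09051717]), 'rotation': array([-2.94311044,  0.01559879, -1.59972595])}
{'fx': 375.04784827018244, 'fy': 375.04784827018244, 'cx': 313.6738423626467, 'cy': 236.1742524772804, 'k1': 0.005699572923686512, 'hand_eye': array([[ 4.41552646e-04, -9.60085689e-01, -2.79705695e-01,
         7.06723763e-02],
       [ 9.99999544e-01,  6.60675274e-04, -6.89125874e-04,
        -4.67989115e-04],
       [ 8.46414526e-04, -2.79705263e-01,  9.60085543e-01,
         3.08200096e-02],
       [ 0.00000000e+00,  0.00000000e+00,  0.00000000e+00,
         1.00000000e+00]])}
```

View pics/top0.png

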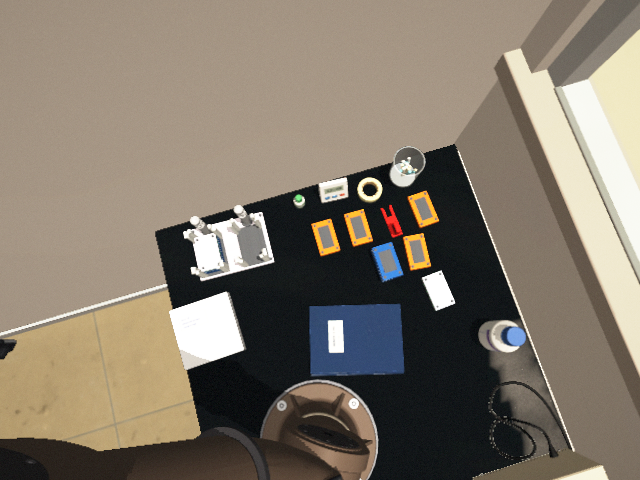

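View pics/scene0.png

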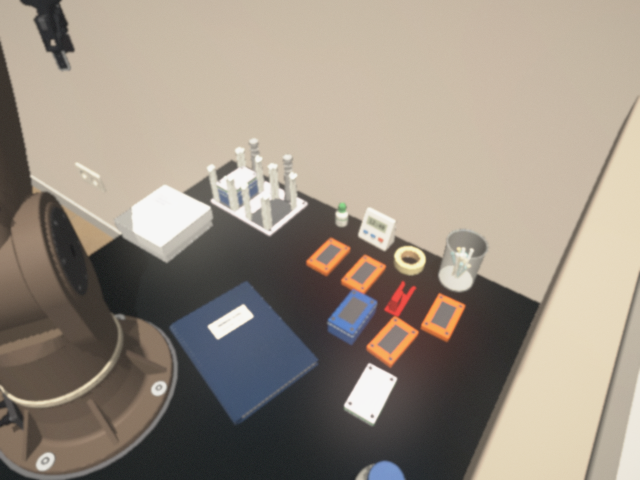

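The top view shows four orange spacers at (326,237), (358,228), (423,209) and (416,252), the blue body at (387,262), the cover at (438,290) and the clip at (392,220). The old cell is in the left nest at (208,252), so the vacant nest is the right one at (253,240).

```bash
cat > h.py <<'E'
import numpy as np, cv2
from scipy.spatial.transform import Rotation as R
from cell import arm
def cam(name, st=None):
    m=arm.camera_model(name)
    K=np.array([[m['fx'],0,m['cx']],[0,m['fy'],m['cy']],[0,0,1.]])
    if name=='wrist':
        st=st or arm.state(); T=np.eye(4); T[:3,:3]=R.from_euler('xyz',st['tool_rot']).as_matrix(); T[:3,3]=st['position']
        T=T@m['hand_eye']; return K,m['k1'],T[:3,:3],T[:3,3]
    return K,m['k1'],R.from_euler('xyz',m['rotation']).as_matrix(),m['position']
def unproj(c,px,z):
    K,k,Rm,p=c
    u=cv2.undistortPoints(np.float64(px).reshape(-1,1,2),K,np.array([k,0,0,0,0])).reshape(-1,2)
    d=np.c_[u,np.ones(len(u))]@Rm.T
    return (p+d*((z-p[2])/d[:,2])[:,None])[:,:2]
def proj(c,P):
    K,k,Rm,p=c; q=(np.atleast_2d(P)-p)@Rm
    return cv2.projectPoints(q,np.zeros(3),np.zeros(3),K,np.array([k,0,0,0,0]))[0].reshape(-1,2)
def mask(img,col):
    h=cv2.cvtColor(img,cv2.COLOR_RGB2HSV); 
    lo,hi={'orange':((8,150,90),(22,255,255)),'blue':((100,150,80),(118,255,255)),'red':((0,150,60),(5,255,255)),'white':((0,0,170),(180,60,255))}[col]
    return cv2.inRange(h,lo,hi)
def rects(c,img,col,z,amin=300,amax=1e5,close=5):
    m=cv2.morphologyEx(mask(img,col),cv2.MORPH_CLOSE,np.ones((close,close)))
    out=[]
    for k in cv2.findContours(m,cv2.RETR_EXTERNAL,cv2.CHAIN_APPROX_NONE)[0]:
        if amin<cv2.contourArea(k)<amax:
            w=unproj(c,k.reshape(-1,2),z)
            (x,y),(a,b),t=cv2.minAreaRect(np.float32(w*1000))
            if a<b: a,b,t=b,a,t+90
            out.append((round(x,1),round(y,1),round(a,1),round(b,1),round((t+90)%180-90,1),k.reshape(-1,2).mean(0).round().tolist()))
    return out
E
python3 - <<'E'
from h import *
img=arm.camera('top'); c=cam('top')
for col,z in (('orange',.012),('blue',.034),('white',.014),('red',.004)):
    print(col,*rects(c,img,col,z,150,1500),sep='\n ')
crop=img[190:290,170:290]
cv2.imwrite('pics/jig.png',cv2.resize(crop,None,fx=6,fy=6,interpolation=cv2.INTER_CUBIC)[:,:,::-1])
E
```

```text
orange
 (411.5, -241.1, 82.1, 50.5, 8.7, [417.0, 251.0])
 (452.7, -29.6, 82.2, 50.5, 14.4, [325.0, 237.0])
 (473.3, -107.1, 82.4, 50.6, 13.7, [358.0, 228.0])
 (513.5, -262.9, 82.5, 51.3, 17.8, [423.0, 209.0])
blue
 (387.5, -167.7, 81.8, 50.6, 16.0, [387.0, 261.0])
white
 (-68.9, -552.3, 100.5, 24.9, 89.3, [585.0, 475.0])
 (43.9, -81.6, 228.5, 71.2, 26.7, [359.0, 420.0])
 (213.0, -421.6, 68.2, 58.7, -3.9, [504.0, 336.0])
 (223.9, -45.0, 70.6, 33.8, -1.9, [335.0, 336.0])
 (320.1, -283.3, 81.2, 49.0, 19.2, [438.0, 290.0])
 (567.2, -139.1, 55.3, 52.5, 88.0, [370.0, 189.0])
 (314.8, -449.2, 707.8, 5.4, 14.9, [516.0, 301.0])
 (696.0, -331.0, 90.0, 36.7, -55.5, [447.0, 136.0])
red
 (488.5, -188.0, 78.6, 29.1, 18.5, [391.0, 220.0])
```

View pics/jig.png

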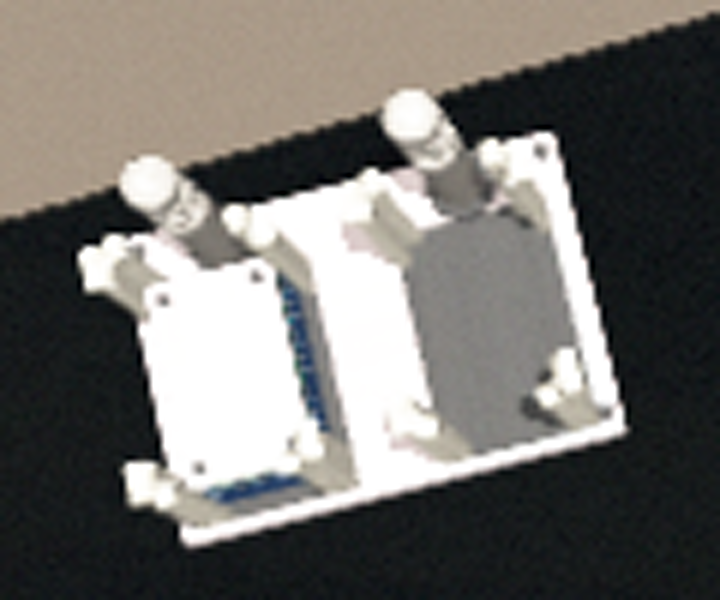

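The crop shows the base-plate top corners at (623,420) near right, (553,135) far right and (185,530) near left. The shaft tops are at (410,115) and (150,182), and the right nest is empty.

```bash
python3 - <<'E'
from h import *
c=cam('top')
f=lambda a: np.array(a)/6+[170,190]-.4
w=np.r_[unproj(c,f([(623,420),(553,135),(185,530)]),.008),unproj(c,f([(410,115),(150,182)]),.12)]*1000
J=np.array([(-63,-88),(63,-88),(-63,88),(60,-48),(60,48.)])
from scipy.optimize import least_squares
def T(p): cc,s=np.cos(p[2]),np.sin(p[2]); return J@np.array([[cc,s],[-s,cc]])+p[:2]
r=least_squares(lambda p:(T(p)-w).ravel(),[450,150,.2])
print(w.round(1),r.x,np.degrees(r.x[2]),(T(r.x)-w).round(1))
p=r.x;print('nestR',p[:2]+48*np.array([np.sin(p[2]),-np.cos(p[2])]))
E
```

```text
[[402.9  94.1]
 [518.8 120.9]
 [365.1 264.8]
 [498.6 157.4]
 [476.9 250.2]] [4.37411203e+02 1.92075183e+02 2.26137315e-01] 12.956713763855722 [[-7.1 -1.9]
 [-0.3 -0.5]
 [-8.8 -1.1]
 [ 8.   1.4]
 [ 8.2  2.1]]
nestR [448.17351624 145.29727537]
```

Call:
drive_tool([
  [[-35, -32, 0], [0, 0, 0], -1],
  [[-35, -32, 0], [0, 0, 0], -1],
  [[-35, -32, 0], [0, 0, 0], -1],
  [[-35, -32, 0], [0, 0, 0], -1],
  [[-35, -32, 0], [0, 0, 0], -1],
  [[-35, -32, 0], [0, 0, 0], -1],
  [[-35, -32, 0], [0, 0, 0], -1],
  [[-35, -32, 0], [0, 0, 0], -1],
  [[-35, -32, 0], [0, 0, 0], -1],
  [[-35, -32, 0], [0, 0, 0], -1],
  [[0, 0, 0], [0, 0, -7.2], -1],
  [[0, 0, 0], [0, 0, -7.2], -1],
])

```text
time_s: 1.35
position: [0.4423, 0.1407, 0.4047]
tool_rot: [-3.141, -0.0, 2.989]
ft_force: [-0.7, 0.6, -0.2]
finger_gap: 1.0
grasp_force: 0.0
```

Call:
drive_tool([
  [[0, 0, 0], [0, 0, -7.2], -1],
  [[0, 0, 0], [0, 0, -7.2], -1],
  [[0, 0, 0], [0, 0, -7.4], -1],
  [[0, 0, 0], [0, 0, 0], -0.4],
  [[0, 0, 0], [0, 0, 0], -0.4],
  [[0, 0, 0], [0, 0, 0], -0.4],
  [[0, 0, 0], [0, 0, 0], -0.4],
])

```text
time_s: 2.05
position: [0.4418, 0.1425, 0.4047]
tool_rot: [3.142, -0.0, -2.916]
ft_force: [0.3, -0.1, 0.1]
finger_gap: 0.706
grasp_force: 0.0
```

```bash
cat >> h.py <<'E'
def togo(x,y,z,yawdeg):
    "mm / deg: tool-frame shift from here to there (z of TCP), and turn about tool z"
    s=arm.state(); Rm=R.from_euler('xyz',s['tool_rot'])
    d=Rm.inv().apply(np.array([x,y,z])-1000*s['position'])
    t=R.from_euler('xyz',[180,0,yawdeg],degrees=True)
    d2=t.inv().apply(np.array([x,y,z])-1000*s['position'])
    print('pos',(1000*s['position']).round(1),'yaw',np.degrees(s['tool_rot'][2]).round(2),'gap',round(s['finger_gap'],3),'grasp',round(s['grasp_force'],1),'t',round(s['time_s'],1))
    print(' togo shift now-axes',d.round(1),'after-turn axes',d2.round(1),'turn',np.degrees((Rm.inv()*t).as_rotvec()).round(1))
E
python3 - <<'E'
from h import *
s=arm.state(); print(s['position'],np.degrees(s['tool_rot']),s['finger_gap'],s['joint_pos'].round(2) if hasattr(s['joint_pos'],'round') else s['joint_pos'])
img=arm.camera('wrist'); np.save('w1.npy',img); cv2.imwrite('pics/w1.png',img[:,:,::-1])
E
```

```text
[0.44178477 0.14253832 0.40467541] [ 1.79999763e+02 -2.57004132e-03 -1.67094888e+02] 0.7064581363613658 [-0.57  0.17  0.16  1.96 -0.03  1.02  1.41]
```

View pics/w1.png

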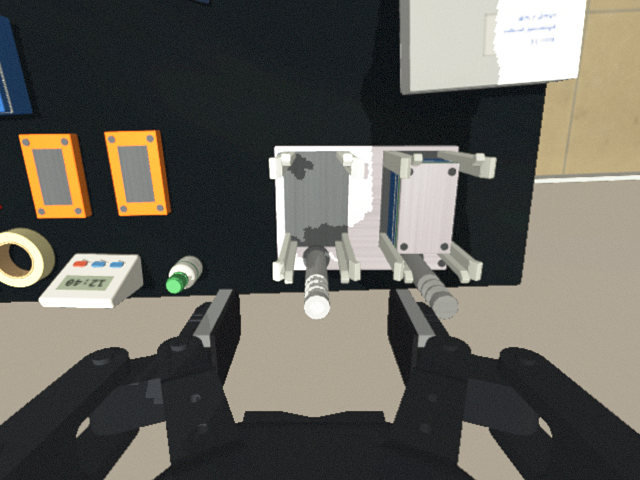

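The wrist view shows the vacant nest at about (317,195) and its shaft top at (317,305). The old cell is to the right and the camera looks past the fingers. I'll enlarge the jig.

```bash
python3 - <<'E'
from h import *
img=np.load('w1.npy')
cv2.imwrite('pics/w1c.png',cv2.resize(img[135:325,260:510],None,fx=3.2,fy=3.2,interpolation=cv2.INTER_CUBIC)[:600,:800,::-1])
E
```

```text
(no output)
```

View pics/w1c.png

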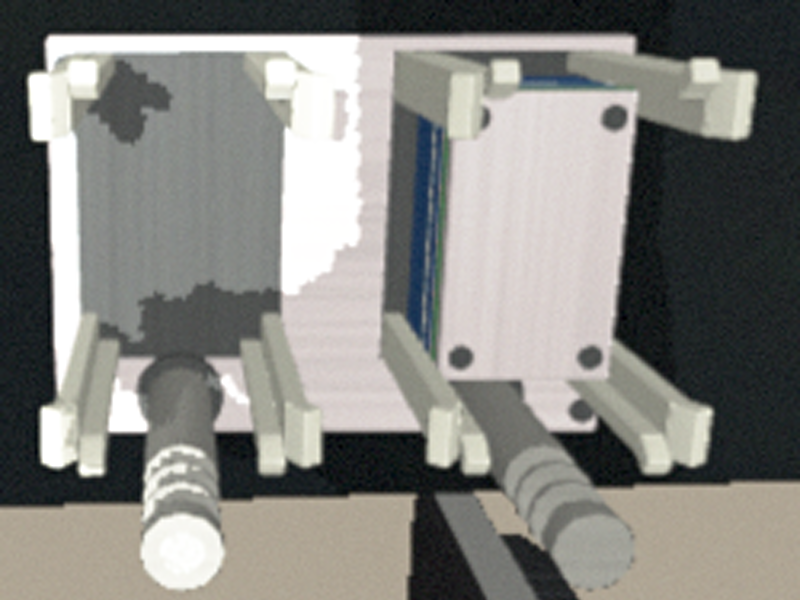

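The crop shows the shaft tops at (183,550) and (593,549), and the plate corners at (47,37), (635,37), (55,430) and (597,430). The grey floor panel of the vacant nest spans about x 78–283 and y 52–355.

```bash
python3 - <<'E'
from h import *
s=arm.state(); c=cam('wrist',s)
f=lambda a: np.array(a)/3.2+[260,135]-.35
P=unproj(c,f([(47,37),(635,37),(597,430),(55,430)]),.008)*1000
S=unproj(c,f([(183,550),(593,549)]),.12)*1000
F=unproj(c,f([(180,52),(181,355),(78,200),(283,200)]),.008)*1000
print('plate',P.round(1),'shaft',S.round(1),'panel',F.round(1),sep='\n')
ang=lambda a,b:np.degrees(np.arctan2(*(b-a)[::-1]))
print('sides',np.linalg.norm(np.roll(P,-1,0)-P,axis=1).round(1),'yaw',ang(P[0],P[1])-90,ang(P[3],P[2])-90,ang(P[0],P[3]),ang(P[1],P[2]),'shafts',ang(S[0],S[1])-90,np.linalg.norm(S[1]-S[0]),'panel',ang(F[0],F[1]),np.linalg.norm(F[1]-F[0]),np.linalg.norm(F[3]-F[2]))
y=np.radians(13);ex=np.array([np.cos(y),np.sin(y)]);ey=np.array([-ex[1],ex[0]])
print('nest by shafts',S.mean(0)-60*ex-48*ey,'right shaft only',S[0]-60*ex,'panel',(F[0]+F[1])@ex/2*ex+(F[2]+F[3])@ey/2*ey,'plate y',P.mean(0)@ey-48,'shaft y',S.mean(0)@ey-48,'plate x',P.mean(0)@ex)
E
```

```text
plate
[[398.2  93.3]
 [359.2 263.2]
 [480.2 292.1]
 [519.9 120.2]]
shaft
[[497.4 157. ]
 [475.7 249.9]]
panel
[[393.6 132.7]
 [485.7 154.4]
 [444.  112.2]
 [429.8 173.7]]
sides [174.3 124.5 176.4 124.6] yaw 12.935498491064322 12.979432227951904 12.469947798538668 13.445018121461723 shafts 13.154789182003896 95.38914287877036 panel 13.243668630047791 94.6387327220341 63.16622512150867
nest by shafts [438.90199943 143.1411294 ] right shaft only [438.95880195 143.46788451] panel [439.62176031 143.57188991] plate y 40.45131893391398 shaft y 40.740964001715156 plate x 471.3358676414965
```

Call:
drive_tool([
  [[17.5, -41.5, 0], [0, 0, 0], -0.5],
  [[17.5, -41.5, 0], [0, 0, 0], -0.5],
  [[17.5, -41.5, 0], [0, 0, 0], -0.5],
  [[17.5, -41.5, 0], [0, 0, 0], -0.5],
  [[17.5, -41.5, 0], [0, 0, 0], -0.5],
  [[17.5, -41.5, 0], [0, 0, 0], -0.5],
  [[17.5, -41.5, 0], [0, 0, 0], -0.5],
  [[0, 0, 0], [0, 0, -3.1], -0.5],
  [[0, 0, 0], [0, 0, 0], -0.5],
  [[0, 0, 0], [0, 0, 0], -0.5],
])

```text
time_s: 3.1
position: [0.388, -0.1675, 0.4047]
tool_rot: [3.141, 0.0, -2.862]
ft_force: [-0.1, -0.2, -0.6]
finger_gap: 0.753
grasp_force: 0.0
```

```bash
cat > look.py <<'E'
import sys
from h import *
s=arm.state(); img=arm.camera('wrist'); c=cam('wrist',s)
for col,z in (('orange',.012),('blue',.034),('white',.014),('red',.004)):
    print(col,*rects(c,img,col,z,1200,30000),sep='\n ')
if len(sys.argv)>1: cv2.imwrite(f'pics/{sys.argv[1]}.png',img[:,:,::-1])
E
python3 look.py w2; python3 -c "
from h import *
togo(387.5,-167.7,300,-164)"
```

```text
orange
 (441.5, -34.7, 63.6, 51.0, 14.2, [427.0, 278.0])
 (472.0, -108.6, 84.4, 49.5, 13.9, [346.0, 292.0])
 (511.9, -263.6, 83.9, 51.1, 17.9, [188.0, 281.0])
 (411.5, -242.0, 82.3, 49.6, 9.0, [235.0, 203.0])
blue
 (386.8, -169.5, 82.4, 48.5, 16.1, [313.0, 203.0])
white
 (632.3, 118.7, 111.4, 58.0, 50.9, [492.0, 458.0])
 (747.9, -281.4, 109.3, 57.6, -18.1, [136.0, 458.0])
 (594.7, -103.3, 200.7, 88.3, -73.9, [325.0, 396.0])
 (567.4, -138.7, 56.7, 56.2, -73.9, [294.0, 363.0])
 (473.7, 167.6, 214.8, 113.8, 29.5, [593.0, 339.0])
 (320.3, -284.6, 80.0, 48.4, 19.3, [210.0, 94.0])
 (223.2, -45.5, 71.0, 33.2, 0.1, [500.0, 62.0])
 (454.2, -408.7, 340.2, 4.9, 15.0, [52.0, 176.0])
red
 (488.2, -189.3, 78.3, 29.6, 19.0, [269.0, 286.0])
pos [ 388.1 -167.3  404.6] yaw -163.9 gap 0.75 grasp 0.0 t 3.1
 togo shift now-axes [  0.7  -0.3 104.6] after-turn axes [  0.7  -0.3 104.6] turn [0.  0.  0.1]
```

View pics/w2.png

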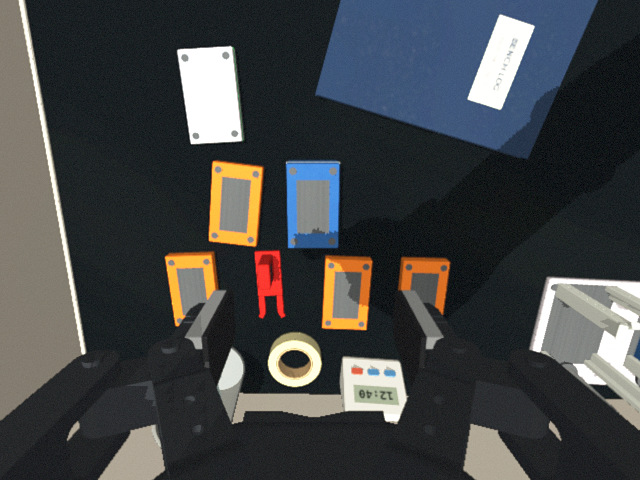

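The view confirms positions to within 2 mm. The clip prongs at (265–280,315) point to +x, so the clip is already oriented correctly. Picking up the body.

Call:
drive_tool([
  [[1.3, -1, 42], [0, 0, 0], -0.5],
  [[0, 0, 45], [0, 0, 0], -0.5],
  [[0, 0, 45], [0, 0, 0], -0.5],
  [[0, 0, 45], [0, 0, 0], -0.5],
  [[0, 0, 25], [0, 0, 0], -0.5],
  [[0, 0, 10], [0, 0, 0], -0.5],
  [[0, 0, 0], [0, 0, 0], 1],
  [[0, 0, 0], [0, 0, 0], 1],
  [[0, 0, 0], [0, 0, 0], 1],
  [[0, 0, 0], [0, 0, 0], 1],
  [[0, 0, 0], [0, 0, 0], 1],
])

```text
time_s: 4.25
position: [0.3872, -0.1694, 0.1934]
tool_rot: [-3.141, 0.001, -2.86]
ft_force: [0.4, -0.6, -2.2]
finger_gap: 0.54
grasp_force: 62.2
```

Call:
drive_tool([
  [[0, 0, -20], [0, 0, 0], 1],
  [[0, 0, -40], [0, 0, 0], 1],
  [[0, 0, -45], [0, 0, 0], 1],
  [[0, 0, -45], [0, 0, 0], 1],
  [[0, 0, 0], [0, 0, 0], 1],
])

```text
time_s: 4.75
position: [0.3882, -0.1704, 0.3478]
tool_rot: [-3.138, 0.009, -2.861]
ft_force: [0.1, 0.1, -1.6]
finger_gap: 0.538
grasp_force: 62.6
```

```bash
python3 -c "
from h import *
togo(439.3,143.3,330,-167)
s=arm.state();img=arm.camera('wrist');cv2.imwrite('pics/w3.png',img[:,:,::-1])"
```

```text
pos [ 388.2 -170.4  347.8] yaw -163.92 gap 0.538 grasp 62.6 t 4.8
 togo shift now-axes [-135.9  287.3   17.9] after-turn axes [-120.4  294.1   17.8] turn [-0.2  0.5  3.1]
```

View pics/w3.png

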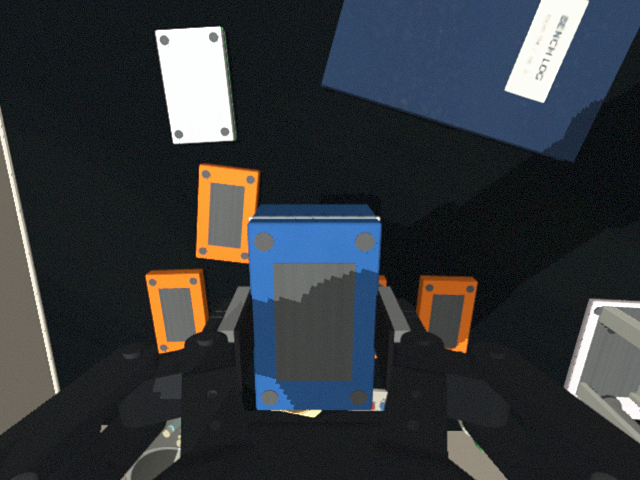

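The body is gripped and centred between the fingers at (315,315), with its top level.

Call:
drive_tool([
  [[0, 0, 0], [0, 0, 3.1], 1],
  [[-15, 36.7, 0], [0, 0, 0], 1],
  [[-15, 36.7, 0], [0, 0, 0], 1],
  [[-15, 36.7, 0], [0, 0, 0], 1],
  [[-15, 36.7, 0], [0, 0, 0], 1],
  [[-15, 36.7, 0], [0, 0, 0], 1],
  [[-15, 36.7, 0], [0, 0, 0], 1],
  [[-15, 36.7, 0], [0, 0, 0], 1],
  [[-15, 36.7, 0], [0, 0, 0], 1],
  [[0, 0, 0], [0, 0, 0], 1],
  [[0, 0, 0], [0, 0, 0], 1],
])

```text
time_s: 5.9
position: [0.4371, 0.1442, 0.3413]
tool_rot: [-3.141, -0.003, -2.912]
ft_force: [-0.3, -0.8, -2.1]
finger_gap: 0.542
grasp_force: 62.7
```

```bash
cat > held.py <<'E'
# held.py colour top_below_TCP_mm : offset of the held part from the tool axis, in tool axes
import sys
from h import *
col,dz=sys.argv[1],float(sys.argv[2])
s=arm.state(); img=arm.camera('wrist'); c=cam('wrist',s); p=1000*s['position']
for r in sorted(rects(c,img,col,(p[2]-dz)/1000,6000,60000,9),key=lambda r:-r[2]*r[3])[:3]:
    d=R.from_euler('xyz',s['tool_rot']).inv().apply([r[0]-p[0],r[1]-p[1],-dz])
    if abs(d[1])<15: print('held',r,'off tool x,y',d[:2].round(1),'part yaw',r[4])
    if abs(d[1])<15 : togo(439.3-(r[0]-p[0]),143.3-(r[1]-p[1]),float(sys.argv[3]) if len(sys.argv)>3 else 240,np.degrees(s['tool_rot'][2])+13-r[4])
E
python3 held.py blue 159.4 203
```

```text
held (434.3, 142.6, 85.2, 47.6, 13.2, [313.0, 307.0]) off tool x,y [ 2.7 -0.8] part yaw 13.2
pos [437.2 143.1 341.6] yaw -166.99 gap 0.541 grasp 62.7 t 6.0
 togo shift now-axes [ -5.6   0.8 138.5] after-turn axes [ -5.3   0.7 138.6] turn [-0.  -0.1  0.1]
```

Call:
drive_tool([
  [[-2.1, 0.5, 10], [0, 0, 0], 1],
  [[0, 0, 30], [0, 0, 0], 1],
  [[0, 0, 10], [0, 0, 0], 1],
  [[0, 0, 8], [0, 0, 0], 1],
  [[0, 0, 8], [0, 0, 0], 1],
  [[0, 0, 8], [0, 0, 0], 1],
  [[0, 0, 8], [0, 0, 0], 1],
])

```text
time_s: 6.65
position: [0.4399, 0.1446, 0.2605]
tool_rot: [3.141, 0.001, -2.915]
ft_force: [0.1, 0.2, -2.7]
finger_gap: 0.542
grasp_force: 62.7
```

Call:
drive_tool([
  [[0, 0, 10], [0, 0, 0], 1],
  [[0, 0, 10], [0, 0, 0], 1],
  [[0, 0, 10], [0, 0, 0], 1],
  [[0, 0, 10], [0, 0, 0], 1],
  [[0, 0, 8], [0, 0, 0], 1],
  [[0, 0, 5], [0, 0, 0], 1],
  [[0, 0, 3], [0, 0, 0], 1],
  [[0, 0, 0], [0, 0, 0], 1],
  [[0, 0, 0], [0, 0, 0], 1],
])

```text
time_s: 7.55
position: [0.4398, 0.1446, 0.2049]
tool_rot: [3.141, 0.0, -2.915]
ft_force: [-1.0, -0.5, -1.3]
finger_gap: 0.542
grasp_force: 62.7
```

Call:
drive_tool([
  [[0, 0, 1.5], [0, 0, 0], 1],
  [[0, 0, 0], [0, 0, 0], 1],
  [[0, 0, 0], [0, 0, 0], -0.4],
  [[0, 0, 0], [0, 0, 0], -0.4],
  [[0, 0, 0], [0, 0, 0], -0.4],
  [[0, 0, -20], [0, 0, 0], -0.4],
  [[0, 0, -40], [0, 0, 0], -0.4],
  [[0, 0, -45], [0, 0, 0], -0.4],
  [[0, 0, -45], [0, 0, 0], -0.4],
  [[0, 0, -45], [0, 0, 0], -0.4],
  [[0, 0, 0], [0, 0, 0], -0.4],
])

```text
time_s: 8.65
position: [0.4411, 0.1448, 0.4039]
tool_rot: [3.139, 0.01, -2.915]
ft_force: [1.2, -0.3, -1.2]
finger_gap: 0.697
grasp_force: 0.0
```

```bash
python3 - <<'E'
from h import *
s=arm.state(); img=arm.camera('wrist');c=cam('wrist',s); np.save('w4.npy',img)
print(*rects(c,img,'blue',.042,1500,30000),sep='\n')
print(*rects(cam('top'),arm.camera('top'),'orange',.012,150,1500),sep='\n')
cv2.imwrite('pics/w4.png',cv2.resize(img[100:420,180:520],None,fx=1.8,fy=1.8)[:,:,::-1])
togo(451.5,-30.5,300,-180+14.3)
E
```

```text
(440.4, 144.0, 78.5, 47.1, 13.1, [313.0, 203.0])
(411.5, -240.9, 82.3, 50.7, 9.1, [417.0, 251.0])
(452.6, -29.5, 82.8, 50.5, 14.3, [325.0, 237.0])
(473.4, -107.1, 82.6, 50.6, 13.7, [358.0, 228.0])
(513.5, -262.9, 82.6, 51.3, 17.4, [423.0, 209.0])
pos [439.7 144.6 399.2] yaw -166.98 gap 0.695 grasp 0.0 t 8.8
 togo shift now-axes [  28.2 -173.4   98.9] after-turn axes [  31.8 -172.6   99.2] turn [ 0.1  0.1 -1.3]
```

View pics/w4.png

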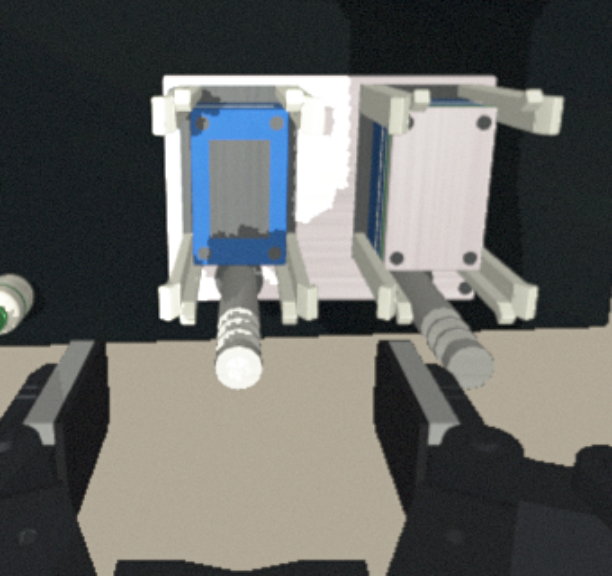

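Call:
drive_tool([
  [[7.9, -43.2, 0], [0, 0, -1.3], -0.5],
  [[7.9, -43.2, 0], [0, 0, 0], -0.5],
  [[7.9, -43.2, 0], [0, 0, 0], -0.5],
  [[7.9, -43.2, 30], [0, 0, 0], -0.5],
  [[0, 0, 45], [0, 0, 0], -0.5],
  [[0, 0, 45], [0, 0, 0], -0.5],
  [[0, 0, 45], [0, 0, 0], -0.5],
  [[0, 0, 30], [0, 0, 0], -0.5],
  [[0, 0, 15], [0, 0, 0], -0.5],
  [[0, 0, 5], [0, 0, 0], -0.5],
  [[0, 0, 0], [0, 0, 0], -0.5],
  [[0, 0, 0], [0, 0, 0], -0.5],
])

```text
time_s: 9.95
position: [0.4506, -0.0282, 0.1853]
tool_rot: [-3.141, 0.0, -2.892]
ft_force: [-0.1, 0.0, -0.1]
finger_gap: 0.75
grasp_force: 0.0
```

```bash
python3 look.py|head -5; python3 -c "
from h import *
togo(451.8,-30.3,172,-180+14.3)"
```

```text
orange
 (464.3, -107.9, 66.7, 51.8, 13.8, [112.0, 267.0])
 (451.5, -30.5, 81.8, 48.1, 14.4, [309.0, 298.0])
blue
white
pos [450.8 -28.1 185.6] yaw -165.7 gap 0.748 grasp 0.0 t 10.0
 togo shift now-axes [-0.4 -2.3 13.6] after-turn axes [-0.5 -2.3 13.6] turn [-0.   0.1 -0. ]
```

Call:
drive_tool([
  [[0, -2.4, 6], [0, 0, 0], -0.5],
  [[0, 0, 5], [0, 0, 0], -0.5],
  [[0, 0, 2.5], [0, 0, 0], -0.5],
  [[0, 0, 0], [0, 0, 0], 1],
  [[0, 0, 0], [0, 0, 0], 1],
  [[0, 0, 0], [0, 0, 0], 1],
  [[0, 0, 0], [0, 0, 0], 1],
])

```text
time_s: 10.7
position: [0.451, -0.0305, 0.1717]
tool_rot: [3.141, -0.0, -2.892]
ft_force: [-0.0, -0.5, -0.3]
finger_gap: 0.546
grasp_force: 50.7
```

Call:
drive_tool([
  [[0, 0, -10], [0, 0, 0], 1],
  [[0, 0, -40], [0, 0, 0], 1],
  [[0, 0, -45], [0, 0, 0], 1],
  [[0, 0, -45], [0, 0, 0], 1],
  [[0, 0, -20], [0, 0, 1.3], 1],
  [[0, 0, 0], [0, 0, 0], 1],
])

```text
time_s: 11.3
position: [0.452, -0.0305, 0.3348]
tool_rot: [-3.141, 0.006, -2.915]
ft_force: [-0.2, -0.5, -0.6]
finger_gap: 0.542
grasp_force: 67.3
```

```bash
python3 -c "
from h import *
togo(439.9,144.2,325,-167)"
```

```text
pos [452.  -30.5 334.8] yaw -167.02 gap 0.542 grasp 67.3 t 11.3
 togo shift now-axes [-27.4 173.   10. ] after-turn axes [-27.5 173.    9.8] turn [-0.   0.4 -0. ]
```

Call:
drive_tool([
  [[-6.9, 43.2, 0], [0, 0, 0], 1],
  [[-6.9, 43.2, 0], [0, 0, 0], 1],
  [[-6.9, 43.2, 0], [0, 0, 0], 1],
  [[-6.8, 43.4, 0], [0, 0, 0], 1],
  [[0, 0, 15], [0, 0, 0], 1],
  [[0, 0, 0], [0, 0, 0], 1],
  [[0, 0, 0], [0, 0, 0], 1],
])

```text
time_s: 12.0
position: [0.4387, 0.1435, 0.3159]
tool_rot: [-3.141, -0.002, -2.915]
ft_force: [-0.2, -0.1, -0.3]
finger_gap: 0.54
grasp_force: 67.2
```

```bash
sed -i 's/439.3/439.9/;s/143.3/143.8/' held.py; python3 held.py orange 159.7 215
```

```text
held (439.2, 142.6, 81.9, 47.7, 13.2, [313.0, 313.0]) off tool x,y [-0.7 -0.8] part yaw 13.2
pos [439.  143.2 316.4] yaw -167.09 gap 0.542 grasp 67.2 t 12.1
 togo shift now-axes [ -0.8   1.4 101.4] after-turn axes [ -0.7   1.3 101.4] turn [-0.  -0.1  0.1]
```

Call:
drive_tool([
  [[-0.9, 0.9, 25], [0, 0, 0], 1],
  [[0, 0, 12], [0, 0, 0], 1],
  [[0, 0, 10], [0, 0, 0], 1],
  [[0, 0, 10], [0, 0, 0], 1],
  [[0, 0, 10], [0, 0, 0], 1],
  [[0, 0, 10], [0, 0, 0], 1],
  [[0, 0, 10], [0, 0, 0], 1],
  [[0, 0, 8], [0, 0, 0], 1],
  [[0, 0, 4], [0, 0, 0], 1],
  [[0, 0, 0], [0, 0, 0], 1],
])

```text
time_s: 13.05
position: [0.4399, 0.1444, 0.2192]
tool_rot: [3.141, 0.001, -2.917]
ft_force: [-7.2, -4.5, 29.6]
finger_gap: 0.539
grasp_force: 93.6
```

```bash
python3 -c "
from h import *
s=arm.state();print(s['ft_force'],s['ft_torque'],s['position'],np.degrees(s['tool_rot']),s['finger_gap'])
a=arm.camera('wrist')[150:480,140:500];b=arm.camera('scene')[120:250,170:340]
a=cv2.resize(a,None,fx=1.3,fy=1.3);b=cv2.resize(b,(330,252))
o=np.zeros((429,800,3),np.uint8);o[:,:468]=a;o[:252,469:799]=b
cv2.imwrite('pics/w5.png',o[:,:,::-1])
for r in rects(cam('wrist',s),arm.camera('wrist'),'orange',s['position'][2]-.1597,6000,90000,9): print(r)"
```

```text
[-7.19212167 -4.51358141 29.63545955] [-1.00830601  1.98238058  0.14318134] [0.43993746 0.14441094 0.21923593] [ 1.79940645e+02  4.65277063e-02 -1.67106348e+02] 0.5391809027120718
(442.1, 143.7, 79.4, 55.3, 13.5, [314.0, 311.0])
```

View pics/w5.png

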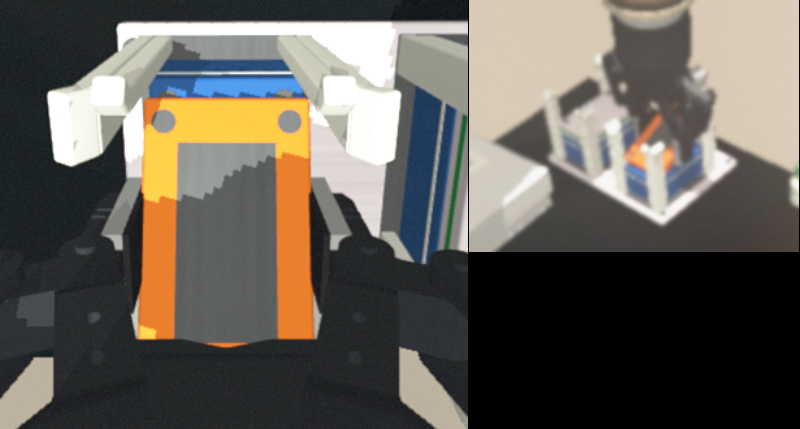

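The spacer has pitched in the grip. Its near end (top of picture, y≈97) rests on the body and its far end is raised, but it is inside the guides. I'll ease off and let it drop flat.

Call:
drive_tool([
  [[1, 0, -2], [0, 0, 0], 1],
  [[0, 0, 0], [0, 0, 0], 1],
  [[0, 0, 0], [0, 0, 0], -0.4],
  [[0, 0, 0], [0, 0, 0], -0.4],
  [[0, 0, 0], [0, 0, 0], -0.4],
  [[0, 0, -20], [0, 0, 0], -0.4],
  [[0, 0, -40], [0, 0, 0], -0.4],
  [[0, 0, -45], [0, 0, 0], -0.4],
  [[0, 0, -45], [0, 0, 0], -0.4],
  [[0, 0, -25], [0, 0, 0], -0.4],
  [[0, 0, 0], [0, 0, 0], -0.4],
  [[0, 0, 0], [0, 0, 0], -0.4],
])

```text
time_s: 14.4
position: [0.4386, 0.1453, 0.3945]
tool_rot: [3.141, 0.001, -2.914]
ft_force: [-0.2, 0.5, -0.2]
finger_gap: 0.699
grasp_force: 0.0
```

```bash
python3 - <<'E'
from h import *
s=arm.state(); img=arm.camera('wrist');c=cam('wrist',s)
print(*rects(c,img,'orange',.054,1500,30000),sep='\n')
cv2.imwrite('pics/w6.png',cv2.resize(img[120:340,230:450],None,fx=2.7,fy=2.7)[:,:,::-1])
togo(472.3,-108.3,185,-180+13.8)
E
```

```text
(440.4, 144.4, 79.0, 48.1, 13.1, [313.0, 214.0])
(460.5, -76.8, 71.5, 48.6, 13.7, [44.0, 178.0])
pos [438.3 145.2 393.8] yaw -166.98 gap 0.698 grasp 0.0 t 14.4
 togo shift now-axes [  23.8 -254.6  208.8] after-turn axes [  27.5 -254.3  208.8] turn [-0.  -0.1 -0.8]
```

View pics/w6.png

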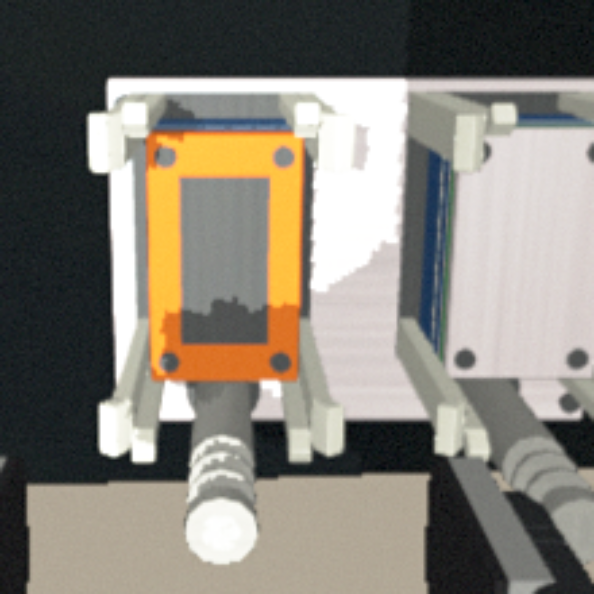

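The spacer now lies flat at (225,255), square on the body. Next spacer.

Call:
drive_tool([
  [[4.6, -42.4, 0], [0, 0, -0.8], -0.5],
  [[4.6, -42.4, 0], [0, 0, 0], -0.5],
  [[4.6, -42.4, 0], [0, 0, 0], -0.5],
  [[4.6, -42.4, 0], [0, 0, 0], -0.5],
  [[4.6, -42.4, 10], [0, 0, 0], -0.5],
  [[4.6, -42.4, 25], [0, 0, 0], -0.5],
  [[0, 0, 45], [0, 0, 0], -0.5],
  [[0, 0, 45], [0, 0, 0], -0.5],
  [[0, 0, 45], [0, 0, 0], -0.5],
  [[0, 0, 30], [0, 0, 0], -0.5],
  [[0, 0, 8], [0, 0, 0], -0.5],
  [[0, 0, 0], [0, 0, 0], -0.5],
])

```text
time_s: 15.65
position: [0.4711, -0.1087, 0.1851]
tool_rot: [3.141, -0.004, -2.901]
ft_force: [-0.1, -0.6, 0.8]
finger_gap: 0.747
grasp_force: 0.0
```

```bash
cat > near.py <<'E'
# near.py colour topz(mm) gripTCPz : nearest part to the tool axis and the way to grip it
import sys
from h import *
s=arm.state(); img=arm.camera('wrist'); c=cam('wrist',s); p=1000*s['position']
r=min(rects(c,img,sys.argv[1],float(sys.argv[2])/1000,3000,90000,9),key=lambda r:np.hypot(r[0]-p[0],r[1]-p[1]))
print(r); togo(r[0],r[1],float(sys.argv[3]),r[4]-180)
E
python3 near.py orange 12 172
```

```text
(472.4, -108.1, 82.0, 48.2, 13.8, [312.0, 301.0])
pos [ 471.8 -108.8  186.4] yaw -166.23 gap 0.752 grasp 0.0 t 15.7
 togo shift now-axes [-0.7  0.5 14.4] after-turn axes [-0.7  0.5 14.4] turn [ 0.  -0.1 -0. ]
```

Call:
drive_tool([
  [[-1.4, 0.4, 7], [0, 0, 0], -0.5],
  [[0, 0, 5], [0, 0, 0], -0.5],
  [[0, 0, 2.2], [0, 0, 0], -0.5],
  [[0, 0, 0], [0, 0, 0], 1],
  [[0, 0, 0], [0, 0, 0], 1],
  [[0, 0, 0], [0, 0, 0], 1],
  [[0, 0, 0], [0, 0, 0], 1],
])

```text
time_s: 16.4
position: [0.4733, -0.1078, 0.1729]
tool_rot: [3.141, 0.001, -2.901]
ft_force: [-0.8, -0.5, 5.3]
finger_gap: 0.543
grasp_force: 61.6
```

Call:
drive_tool([
  [[0, 0, -10], [0, 0, 0], 1],
  [[0, 0, -40], [0, 0, 0], 1],
  [[0, 0, -45], [0, 0, 0], 1],
  [[0, 0, -45], [0, 0, 0], 1],
  [[0, 0, -10], [0, 0, 0.8], 1],
  [[0, 0, 0], [0, 0, 0], 1],
])

```text
time_s: 17.0
position: [0.4737, -0.1079, 0.3244]
tool_rot: [-3.141, 0.004, -2.915]
ft_force: [-0.1, 0.1, -1.8]
finger_gap: 0.544
grasp_force: 62.0
```

```bash
python3 -c "
from h import *
togo(439.3,144,320,-167)"
```

```text
pos [ 473.7 -107.9  324.4] yaw -167.01 gap 0.544 grasp 62.0 t 17.0
 togo shift now-axes [-23.1 253.2   4.4] after-turn axes [-23.1 253.2   4.4] turn [-0.   0.3 -0. ]
```

Call:
drive_tool([
  [[-3.9, 42.2, 0], [0, 0, 0], 1],
  [[-3.9, 42.2, 0], [0, 0, 0], 1],
  [[-3.9, 42.2, 0], [0, 0, 0], 1],
  [[-3.8, 42.2, 0], [0, 0, 0], 1],
  [[-3.8, 42.2, 0], [0, 0, 0], 1],
  [[-3.8, 42.2, 0], [0, 0, 0], 1],
  [[0, 0, 5], [0, 0, 0], 1],
  [[0, 0, 0], [0, 0, 0], 1],
  [[0, 0, 0], [0, 0, 0], 1],
])

```text
time_s: 17.9
position: [0.4385, 0.143, 0.3165]
tool_rot: [-3.141, -0.002, -2.916]
ft_force: [0.4, -0.1, -0.5]
finger_gap: 0.541
grasp_force: 61.9
```

```bash
python3 held.py orange 160.9 228
```

```text
held (432.0, 140.6, 91.6, 47.9, 13.1, [314.0, 296.0]) off tool x,y [ 6.6 -0.7] part yaw 13.1
pos [438.8 142.7 316.7] yaw -167.11 gap 0.541 grasp 61.9 t 17.9
 togo shift now-axes [-8.4  1.8 88.7] after-turn axes [-8.3  1.7 88.7] turn [-0.  -0.1  0. ]
```

Call:
drive_tool([
  [[-1.3, 1.2, 15], [0, 0, 0], 1],
  [[0, 0, 12], [0, 0, 0], 1],
  [[0, 0, 10], [0, 0, 0], 1],
  [[0, 0, 10], [0, 0, 0], 1],
  [[0, 0, 10], [0, 0, 0], 1],
  [[0, 0, 10], [0, 0, 0], 1],
  [[0, 0, 6], [0, 0, 0], 1],
  [[0, 0, 5], [0, 0, 0], 1],
  [[0, 0, 5], [0, 0, 0], 1],
  [[0, 0, 0], [0, 0, 0], 1],
])

```text
time_s: 18.95
position: [0.4397, 0.1455, 0.2339]
tool_rot: [-3.141, -0.001, -2.915]
ft_force: [-0.7, -0.1, -0.7]
finger_gap: 0.539
grasp_force: 62.0
```

Free descent, so I continue to contact.

Call:
drive_tool([
  [[0, -0.5, 3], [0, 0, 0], 1],
  [[0, 0, 2], [0, 0, 0], 1],
  [[0, 0, 1], [0, 0, 0], 1],
  [[0, 0, 0], [0, 0, 0], 1],
])

```text
time_s: 19.35
position: [0.4399, 0.1451, 0.2283]
tool_rot: [3.142, -0.0, -2.915]
ft_force: [-0.4, 0.5, -0.7]
finger_gap: 0.545
grasp_force: 62.0
```

Call:
drive_tool([
  [[0, 0, 0], [0, 0, 0], -0.4],
  [[0, 0, 0], [0, 0, 0], -0.4],
  [[0, 0, 0], [0, 0, 0], -0.4],
  [[0, 0, -20], [0, 0, 0], -0.4],
  [[0, 0, -40], [0, 0, 0], -0.4],
  [[0, 0, -45], [0, 0, 0], -0.4],
  [[0, 0, -45], [0, 0, 0], -0.4],
  [[0, 0, -20], [0, 0, 0], -0.4],
  [[0, 0, 0], [0, 0, 0], -0.4],
])

```text
time_s: 20.25
position: [0.4407, 0.1452, 0.4013]
tool_rot: [3.139, 0.006, -2.915]
ft_force: [0.1, 0.1, -0.6]
finger_gap: 0.7
grasp_force: 0.0
```

```bash
cat > after.py <<'E'
import sys
from h import *
s=arm.state(); img=arm.camera('wrist')
print('stack',*[r for r in rects(cam('wrist',s),img,sys.argv[1],float(sys.argv[2])/1000,1500,30000) if r[1]>80])
t=arm.camera('top'); c=cam('top')
print(*rects(c,t,'orange',.012,150,1500),sep='\n')
print('cover',[r for r in rects(c,t,'white',.014,150,1500) if abs(r[2]-81)<3 and abs(r[3]-49)<3],'clip',rects(c,t,'red',.004,150,1500))
togo(*map(float,sys.argv[3:7]))
E
python3 after.py orange 66 412 -241.8 185 -171
```

```text
stack (439.6, 144.3, 80.6, 48.0, 13.0, [313.0, 210.0])
(451.0, 152.7, 86.4, 51.7, 12.7, [248.0, 240.0])
(464.2, -253.0, 194.7, 79.0, -10.6, [420.0, 230.0])
cover [(346.6, -297.5, 81.3, 49.1, 21.9, [443.0, 278.0])] clip [(488.4, -188.0, 78.8, 29.2, 18.5, [391.0, 220.0])]
pos [439.7 145.1 398.2] yaw -166.97 gap 0.698 grasp 0.0 t 20.4
 togo shift now-axes [ 114.3 -370.9  212.9] after-turn axes [  87.9 -377.8  213.2] turn [0. 0. 4.]
```

```bash
python3 -c "
from h import *
t=arm.camera('top');cv2.imwrite('pics/t2.png',cv2.resize(t[170:320,290:490],None,fx=4,fy=4,interpolation=cv2.INTER_CUBIC)[:,:,::-1])
print(*rects(cam('top'),t,'orange',.012,150,1500,1),sep='\n')"
```

```text
(451.0, 152.7, 86.4, 51.7, 12.7, [248.0, 243.0])
```

View pics/t2.png

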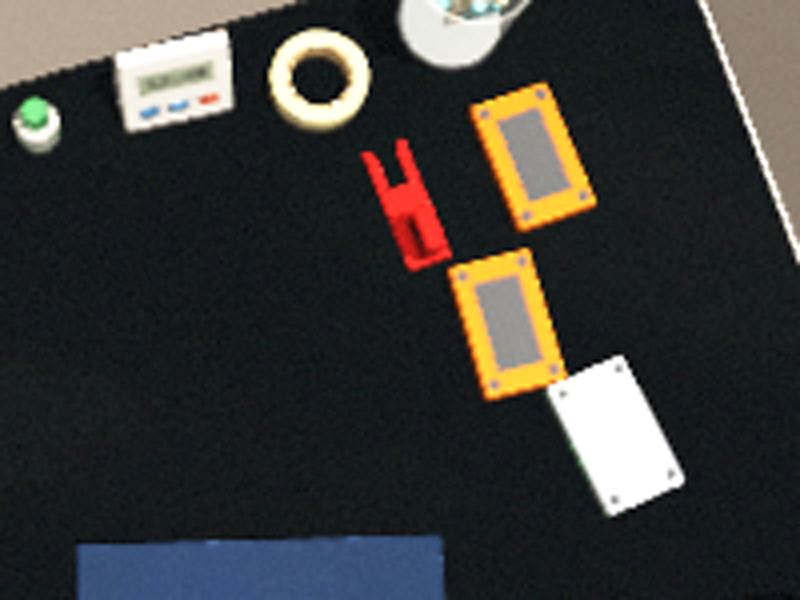

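The cover was knocked to about (615,435) in the crop. It now almost touches the near-right corner of the spacer at (508,322). The spacers and the clip are unmoved.

Call:
drive_tool([
  [[9.8, -42, 0], [0, 0, 4], -0.5],
  [[9.8, -42, 0], [0, 0, 0], -0.5],
  [[9.8, -42, 0], [0, 0, 0], -0.5],
  [[9.8, -42, 0], [0, 0, 0], -0.5],
  [[9.8, -42, 0], [0, 0, 0], -0.5],
  [[9.8, -42, 10], [0, 0, 0], -0.5],
  [[9.8, -42, 20], [0, 0, 0], -0.5],
  [[9.8, -42, 20], [0, 0, 0], -0.5],
  [[9.7, -42, 20], [0, 0, 0], -0.5],
  [[0, 0, 45], [0, 0, 0], -0.5],
  [[0, 0, 45], [0, 0, 0], -0.5],
  [[0, 0, 20], [0, 0, 0], -0.5],
])

```text
time_s: 21.6
position: [0.4128, -0.2417, 0.2137]
tool_rot: [3.139, -0.007, -2.986]
ft_force: [-0.3, 1.0, 0.5]
finger_gap: 0.753
grasp_force: 0.0
```

Call:
drive_tool([
  [[0, 0, 20], [0, 0, 0], -0.5],
  [[0, 0, 8], [0, 0, 0], -0.5],
  [[0, 0, 0], [0, 0, 0], -0.5],
])

```text
time_s: 21.9
position: [0.4141, -0.242, 0.1888]
tool_rot: [3.14, -0.003, -2.985]
ft_force: [-0.8, -0.4, -0.1]
finger_gap: 0.752
grasp_force: 0.0
```

```bash
python3 near.py orange 12 174
```

```text
(425.3, -250.8, 103.1, 69.9, 12.2, [300.0, 316.0])
pos [ 414.6 -242.2  189.9] yaw -171.03 gap 0.747 grasp 0.0 t 21.9
 togo shift now-axes [ -9.2 -10.1  15.8] after-turn axes [ -8.6 -10.6  15.9] turn [ 0.  -0.1 -3.2]
```

```bash
sed -i 's/3000,90000,9)/3000,90000,int(sys.argv[4]) if len(sys.argv)>4 else 9)/' near.py; python3 near.py orange 12 174 1
```

```text
(412.5, -242.1, 81.4, 47.8, 12.4, [316.0, 289.0])
pos [ 415.  -242.4  190.5] yaw -171.02 gap 0.748 grasp 0.0 t 22.0
 togo shift now-axes [ 2.4  0.6 16.5] after-turn axes [ 2.4  0.8 16.5] turn [-0.  -0.  -3.4]
```

Call:
drive_tool([
  [[1.6, 0.6, 3], [0, 0, -3.4], -0.5],
  [[0, 0, 5], [0, 0, 0], -0.5],
  [[0, 0, 5], [0, 0, 0], -0.5],
  [[0, 0, 2], [0, 0, 0], -0.5],
  [[0, 0, 0], [0, 0, 0], -0.5],
  [[0, 0, 0], [0, 0, 0], -0.5],
])

```text
time_s: 22.6
position: [0.4134, -0.2419, 0.1753]
tool_rot: [-3.142, -0.0, -2.926]
ft_force: [-0.3, -0.0, 0.3]
finger_gap: 0.751
grasp_force: 0.0
```

Call:
drive_tool([
  [[0, 0, 0], [0, 0, 0], 1],
  [[0, 0, 0], [0, 0, 0], 1],
  [[0, 0, 0], [0, 0, 0], 1],
  [[0, 0, 0], [0, 0, 0], 1],
])

```text
time_s: 23.0
position: [0.4134, -0.2419, 0.1758]
tool_rot: [3.142, 0.001, -2.925]
ft_force: [-0.7, 0.7, 8.6]
finger_gap: 0.538
grasp_force: 60.2
```

Call:
drive_tool([
  [[0, 0, -10], [0, 0, 0], 1],
  [[0, 0, -40], [0, 0, 0], 1],
  [[0, 0, -45], [0, 0, 0], 1],
  [[0, 0, -45], [0, 0, 0], 1],
  [[0, 0, -15], [0, 0, 0], 1],
  [[0, 0, 0], [0, 0, 0], 1],
])

```text
time_s: 23.6
position: [0.4139, -0.2423, 0.3331]
tool_rot: [-3.139, 0.005, -2.925]
ft_force: [-0.6, -0.4, -1.3]
finger_gap: 0.539
grasp_force: 62.0
```

```bash
python3 held.py orange 163; python3 after.py orange 66 440 144.5 330 -167
```

```text
held (414.2, -247.2, 81.7, 55.4, 12.5, [307.0, 302.0]) off tool x,y [ 1.5 -4.5] part yaw 12.5
pos [ 413.5 -241.8  331.4] yaw -167.58 gap 0.542 grasp 62.0 t 23.6
 togo shift now-axes [-109.3  375.8   91.4] after-turn axes [-112.6  374.8   91.4] turn [-0.   0.1 -0.5]
stack
(451.0, 152.7, 86.4, 51.7, 12.7, [248.0, 240.0])
(519.7, -259.0, 72.8, 53.5, 11.4, [418.0, 204.0])
cover [] clip [(490.1, -187.5, 75.3, 29.2, 18.5, [391.0, 219.0])]
pos [ 413.  -241.4  329.7] yaw -167.59 gap 0.532 grasp 62.0 t 23.8
 togo shift now-axes [-1.093e+02  3.711e+02 -1.000e-01] after-turn axes [-1.131e+02  3.699e+02 -3.000e-01] turn [ 0.1 -0.  -0.6]
```

Call:
drive_tool([
  [[-12.5, 41.1, 0], [0, 0, -0.5], 1],
  [[-12.5, 41.1, 0], [0, 0, 0], 1],
  [[-12.5, 41.1, 0], [0, 0, 0], 1],
  [[-12.5, 41.1, 0], [0, 0, 0], 1],
  [[-12.5, 41.1, 0], [0, 0, 0], 1],
  [[-12.5, 41.1, 0], [0, 0, 0], 1],
  [[-12.6, 41.1, 0], [0, 0, 0], 1],
  [[-12.6, 41.1, 0], [0, 0, 0], 1],
  [[-12.6, 41.1, 0], [0, 0, 0], 1],
  [[0, 0, 0], [0, 0, 0], 1],
  [[0, 0, 0], [0, 0, 0], 1],
])

```text
time_s: 24.85
position: [0.4406, 0.1446, 0.3289]
tool_rot: [-3.14, -0.003, -2.914]
ft_force: [-0.1, 0.1, -0.4]
finger_gap: 0.536
grasp_force: 62.0
```

```bash
python3 held.py orange 163 241
```

```text
held (432.9, 141.7, 92.3, 47.4, 13.1, [313.0, 290.0]) off tool x,y [ 7.7 -0.8] part yaw 13.1
pos [440.7 143.4 329.2] yaw -167.09 gap 0.534 grasp 62.0 t 24.9
 togo shift now-axes [-7.7  1.8 88.1] after-turn axes [-7.5  1.7 88.2] turn [-0.1 -0.1 -0. ]
```

Call:
drive_tool([
  [[0, 0.4, 20], [0, 0, 0], 1],
  [[0, 0, 15], [0, 0, 0], 1],
  [[0, 0, 10], [0, 0, 0], 1],
  [[0, 0, 10], [0, 0, 0], 1],
  [[0, 0, 10], [0, 0, 0], 1],
  [[0, 0, 8], [0, 0, 0], 1],
  [[0, 0, 6], [0, 0, 0], 1],
  [[0, 0, 4], [0, 0, 0], 1],
  [[0, 0, 2], [0, 0, 0], 1],
  [[0, 0, 0], [0, 0, 0], 1],
])

```text
time_s: 25.9
position: [0.441, 0.1443, 0.2452]
tool_rot: [3.142, -0.0, -2.916]
ft_force: [0.3, 1.1, -0.7]
finger_gap: 0.541
grasp_force: 62.0
```

Call:
drive_tool([
  [[0, 0, 2], [0, 0, 0], 1],
  [[0, 0, 1], [0, 0, 0], 1],
  [[0, 0, 0], [0, 0, 0], 1],
  [[0, 0, 0], [0, 0, 0], 1],
])

```text
time_s: 26.3
position: [0.4411, 0.1443, 0.2424]
tool_rot: [3.142, 0.0, -2.916]
ft_force: [0.5, 0.6, -1.2]
finger_gap: 0.539
grasp_force: 61.9
```

Call:
drive_tool([
  [[0, 0, 0], [0, 0, 0], -0.4],
  [[0, 0, 0], [0, 0, 0], -0.4],
  [[0, 0, 0], [0, 0, 0], -0.4],
  [[0, 0, -20], [0, 0, 0], -0.4],
  [[0, 0, -40], [0, 0, 0], -0.4],
  [[0, 0, -45], [0, 0, 0], -0.4],
  [[0, 0, -45], [0, 0, 0], -0.4],
  [[0, 0, -10], [0, 0, 0], -0.4],
  [[0, 0, 0], [0, 0, 0], -0.4],
])

```text
time_s: 27.2
position: [0.4414, 0.1444, 0.4038]
tool_rot: [3.14, 0.004, -2.916]
ft_force: [1.3, -0.4, -0.3]
finger_gap: 0.703
grasp_force: 0.0
```

```bash
python3 after.py orange 78 512.8 -263.6 185 -162.3
```

```text
stack (439.8, 143.3, 82.5, 48.1, 12.9, [313.0, 213.0])
(453.0, 153.5, 90.5, 52.2, 12.7, [248.0, 240.0])
(513.5, -263.0, 82.6, 51.3, 17.4, [423.0, 209.0])
cover [(345.7, -297.9, 81.7, 49.1, 22.4, [443.0, 279.0])] clip [(488.5, -188.0, 78.6, 29.2, 18.5, [391.0, 220.0])]
pos [440.5 144.3 401.3] yaw -167.08 gap 0.703 grasp 0.0 t 27.3
 togo shift now-axes [  20.5 -413.8  216.3] after-turn axes [  55.2 -410.6  216.3] turn [ 0.  -0.1 -4.8]
```

Call:
drive_tool([
  [[5.5, -41, 0], [0, 0, -4.6], -0.5],
  [[5.5, -41, 0], [0, 0, 0], -0.5],
  [[5.5, -41, 0], [0, 0, 0], -0.5],
  [[5.5, -41, 0], [0, 0, 0], -0.5],
  [[5.5, -41, 0], [0, 0, 0], -0.5],
  [[5.5, -41, 0], [0, 0, 0], -0.5],
  [[5.5, -41, 10], [0, 0, 0], -0.5],
  [[5.5, -41, 20], [0, 0, 0], -0.5],
  [[5.5, -41, 20], [0, 0, 0], -0.5],
  [[5.5, -41, 20], [0, 0, 0], -0.5],
  [[0, 0, 40], [0, 0, 0], -0.5],
  [[0, 0, 40], [0, 0, 0], -0.5],
])

```text
time_s: 28.5
position: [0.5074, -0.2654, 0.2489]
tool_rot: [3.141, -0.003, -2.839]
ft_force: [0.9, 0.7, 0.3]
finger_gap: 0.75
grasp_force: 0.0
```

Call:
drive_tool([
  [[0, 0, 40], [0, 0, 0], -0.5],
  [[0, 0, 22], [0, 0, 0], -0.5],
  [[0, 0, 0], [0, 0, 0], -0.5],
  [[0, 0, 0], [0, 0, 0], -0.5],
])

```text
time_s: 28.9
position: [0.5078, -0.2639, 0.1893]
tool_rot: [3.14, -0.002, -2.837]
ft_force: [1.0, -0.3, 0.3]
finger_gap: 0.751
grasp_force: 0.0
```

```bash
python3 near.py orange 12 174.5 1
```

```text
(512.7, -264.4, 82.2, 47.8, 17.9, [332.0, 293.0])
pos [ 508.4 -264.1  190.4] yaw -162.53 gap 0.753 grasp 0.0 t 28.9
 togo shift now-axes [-4.  -1.6 15.9] after-turn axes [-4.  -1.6 15.9] turn [-0.  -0.  -0.4]
```

Call:
drive_tool([
  [[-4.9, -1.2, 3], [0, 0, -0.4], -0.5],
  [[0, 0, 6], [0, 0, 0], -0.5],
  [[0, 0, 5], [0, 0, 0], -0.5],
  [[0, 0, 1], [0, 0, 0], -0.5],
  [[0, 0, 0], [0, 0, 0], -0.5],
  [[0, 0, 0], [0, 0, 0], 1],
  [[0, 0, 0], [0, 0, 0], 1],
  [[0, 0, 0], [0, 0, 0], 1],
  [[0, 0, 0], [0, 0, 0], 1],
])

```text
time_s: 29.85
position: [0.5136, -0.2635, 0.1759]
tool_rot: [-3.142, 0.0, -2.829]
ft_force: [-1.0, 0.2, 6.0]
finger_gap: 0.538
grasp_force: 61.6
```

Call:
drive_tool([
  [[0, 0, -10], [0, 0, 0], 1],
  [[0, 0, -40], [0, 0, 0], 1],
  [[0, 0, -45], [0, 0, 0], 1],
  [[0, 0, -45], [0, 0, 0], 1],
  [[0, 0, -20], [0, 0, 0], 1],
  [[0, 0, 0], [0, 0, 0], 1],
  [[0, 0, 0], [0, 0, 0], 1],
])

```text
time_s: 30.55
position: [0.5135, -0.2632, 0.3357]
tool_rot: [-3.142, 0.001, -2.829]
ft_force: [-0.6, -0.9, -1.5]
finger_gap: 0.537
grasp_force: 61.9
```

```bash
python3 held.py orange 163.5; python3 -c "
from h import *
togo(440.2,144.5,340,-167)"
```

```text
held (512.6, -264.1, 81.4, 47.9, 17.9, [311.0, 309.0]) off tool x,y [ 1.3 -0.6] part yaw 17.9
pos [ 513.3 -263.   334.8] yaw -162.09 gap 0.539 grasp 61.9 t 30.6
 togo shift now-axes [-56.5 410.2  95.1] after-turn axes [-21.2 413.6  94.8] turn [ 0.  -0.   4.9]
pos [ 513.3 -263.   334.8] yaw -162.09 gap 0.539 grasp 61.9 t 30.6
 togo shift now-axes [-55.8 410.2  -4.9] after-turn axes [-20.5 413.5  -5.2] turn [ 0.  -0.   4.9]
```

Call:
drive_tool([
  [[0, 0, 0], [0, 0, 4.9], 1],
  [[-2, 41.3, 0], [0, 0, 0], 1],
  [[-2, 41.3, 0], [0, 0, 0], 1],
  [[-2, 41.3, 0], [0, 0, 0], 1],
  [[-2, 41.3, 0], [0, 0, 0], 1],
  [[-2, 41.3, 0], [0, 0, 0], 1],
  [[-2, 41.4, 0], [0, 0, 0], 1],
  [[-2.1, 41.4, 0], [0, 0, 0], 1],
  [[-2.1, 41.4, 0], [0, 0, 0], 1],
  [[-2.1, 41.4, 0], [0, 0, 0], 1],
  [[-2.1, 41.4, 0], [0, 0, 0], 1],
  [[0, 0, 0], [0, 0, 0], 1],
])

```text
time_s: 31.8
position: [0.4388, 0.1496, 0.3339]
tool_rot: [3.141, -0.003, -2.906]
ft_force: [-0.2, -0.4, -0.5]
finger_gap: 0.539
grasp_force: 61.9
```

Call:
drive_tool([
  [[0, 0, 0], [0, 0, 0], 1],
  [[0, 0, 0], [0, 0, 0], 1],
])

```text
time_s: 32.0
position: [0.4403, 0.1431, 0.3346]
tool_rot: [-3.141, -0.001, -2.916]
ft_force: [-0.5, -1.0, -0.3]
finger_gap: 0.54
grasp_force: 61.9
```

```bash
python3 held.py orange 163.5 254; python3 -c "
from h import *
togo(440.2,144.5,254,-167)"
```

```text
held (433.1, 140.5, 93.6, 47.7, 13.3, [314.0, 291.0]) off tool x,y [ 7.4 -0.7] part yaw 13.3
pos [440.5 142.8 334.8] yaw -167.12 gap 0.539 grasp 61.9 t 32.0
 togo shift now-axes [-7.4  2.1 80.8] after-turn axes [-7.3  2.  80.8] turn [-0.  -0.1  0.2]
pos [440.5 142.8 334.8] yaw -167.12 gap 0.539 grasp 61.9 t 32.0
 togo shift now-axes [-0.2  1.8 80.8] after-turn axes [-0.1  1.7 80.8] turn [-0.  -0.1 -0.1]
```

Call:
drive_tool([
  [[0, 1.2, 20], [0, 0, 0], 1],
  [[0, 0, 20], [0, 0, 0], 1],
  [[0, 0, 8], [0, 0, 0], 1],
  [[0, 0, 8], [0, 0, 0], 1],
  [[0, 0, 8], [0, 0, 0], 1],
  [[0, 0, 6], [0, 0, 0], 1],
  [[0, 0, 5], [0, 0, 0], 1],
  [[0, 0, 2], [0, 0, 0], 1],
  [[0, 0, 0], [0, 0, 0], 1],
  [[0, 0, 0], [0, 0, 0], 1],
])

```text
time_s: 33.05
position: [0.4403, 0.1453, 0.2585]
tool_rot: [3.141, 0.0, -2.915]
ft_force: [-0.6, -0.4, -0.7]
finger_gap: 0.536
grasp_force: 61.9
```

Call:
drive_tool([
  [[0, -0.5, 2], [0, 0, 0], 1],
  [[0, 0, 1.5], [0, 0, 0], 1],
  [[0, 0, 0], [0, 0, 0], 1],
  [[0, 0, 0], [0, 0, 0], 1],
])

```text
time_s: 33.45
position: [0.4403, 0.1448, 0.2548]
tool_rot: [3.142, -0.0, -2.915]
ft_force: [0.3, -0.5, -0.6]
finger_gap: 0.54
grasp_force: 61.9
```

Call:
drive_tool([
  [[0, 0, 0], [0, 0, 0], -0.4],
  [[0, 0, 0], [0, 0, 0], -0.4],
  [[0, 0, 0], [0, 0, 0], -0.4],
  [[0, 0, -20], [0, 0, 0], -0.4],
  [[0, 0, -40], [0, 0, 0], -0.4],
  [[0, 0, -45], [0, 0, 0], -0.4],
  [[0, 0, -40], [0, 0, 0], -0.4],
  [[0, 0, 0], [0, 0, 0], -0.4],
  [[0, 0, 0], [0, 0, 0], -0.4],
])

```text
time_s: 34.35
position: [0.4403, 0.1449, 0.4006]
tool_rot: [3.14, 0.002, -2.914]
ft_force: [0.1, -0.1, 0.1]
finger_gap: 0.698
grasp_force: 0.0
```

```bash
python3 after.py orange 90 345.5 -298.5 187 -157.6
```

```text
stack (438.7, 143.6, 83.5, 47.7, 13.0, [313.0, 219.0])
(454.1, 154.8, 93.7, 55.1, 13.5, [247.0, 239.0])
cover [(345.7, -297.9, 81.7, 49.1, 22.4, [443.0, 279.0])] clip [(488.4, -188.0, 78.8, 29.2, 18.5, [391.0, 220.0])]
pos [439.8 144.7 399. ] yaw -166.99 gap 0.701 grasp 0.0 t 34.5
 togo shift now-axes [ 191.4 -410.6  212.3] after-turn axes [ 256.1 -373.9  212. ] turn [-0.  -0.1 -9.4]
```

Call:
drive_tool([
  [[0, 0, 0], [0, 0, -5], -0.5],
  [[23.3, -34, 0], [0, 0, -4.4], -0.5],
  [[23.3, -34, 0], [0, 0, 0], -0.5],
  [[23.3, -34, 0], [0, 0, 0], -0.5],
  [[23.3, -34, 0], [0, 0, 0], -0.5],
  [[23.3, -34, 0], [0, 0, 0], -0.5],
  [[23.3, -34, 0], [0, 0, 0], -0.5],
  [[23.3, -34, 0], [0, 0, 0], -0.5],
  [[23.3, -34, 10], [0, 0, 0], -0.5],
  [[23.3, -34, 20], [0, 0, 0], -0.5],
  [[23.3, -34, 20], [0, 0, 0], -0.5],
  [[23.3, -34, 20], [0, 0, 0], -0.5],
])

```text
time_s: 35.65
position: [0.3497, -0.267, 0.344]
tool_rot: [-3.141, -0.008, -2.753]
ft_force: [0.1, -0.1, 0.4]
finger_gap: 0.75
grasp_force: 0.0
```

Call:
drive_tool([
  [[0, 0, 40], [0, 0, 0], -0.5],
  [[0, 0, 40], [0, 0, 0], -0.5],
  [[0, 0, 30], [0, 0, 0], -0.5],
  [[0, 0, 27], [0, 0, 0], -0.5],
  [[0, 0, 0], [0, 0, 0], -0.5],
  [[0, 0, 0], [0, 0, 0], -0.5],
])

```text
time_s: 36.25
position: [0.3501, -0.266, 0.209]
tool_rot: [-3.141, -0.005, -2.751]
ft_force: [0.3, 0.8, 0.9]
finger_gap: 0.748
grasp_force: 0.0
```

```bash
python3 near.py white 14 175 1
```

```text
(345.1, -299.2, 79.9, 47.9, 23.1, [253.0, 244.0])
pos [ 350.6 -266.2  209.8] yaw -157.6 gap 0.748 grasp 0.0 t 36.3
 togo shift now-axes [ 17.5 -28.4  34.9] after-turn axes [ 18.  -28.2  34.8] turn [-0.1 -0.2 -0.7]
```

Call:
drive_tool([
  [[9, -14, 0], [0, 0, -0.6], -0.5],
  [[8.8, -14, 0], [0, 0, 0], -0.5],
  [[0, 0, 10], [0, 0, 0], -0.5],
  [[0, 0, 8], [0, 0, 0], -0.5],
  [[0, 0, 0], [0, 0, 0], -0.5],
  [[0, 0, 0], [0, 0, 0], -0.5],
])

```text
time_s: 36.9
position: [0.3452, -0.2978, 0.1914]
tool_rot: [-3.14, -0.004, -2.738]
ft_force: [-0.1, 0.1, 0.2]
finger_gap: 0.751
grasp_force: 0.0
```

```bash
python3 near.py white 14 175 1
```

```text
(345.0, -299.4, 80.1, 47.8, 23.2, [313.0, 292.0])
pos [ 345.3 -298.   191.6] yaw -156.91 gap 0.748 grasp 0.0 t 37.0
 togo shift now-axes [ 0.8 -1.1 16.6] after-turn axes [ 0.8 -1.2 16.6] turn [-0.1 -0.2 -0.1]
```

Call:
drive_tool([
  [[0.8, -0.6, 6], [0, 0, 0], -0.5],
  [[0, 0, 6], [0, 0, 0], -0.5],
  [[0, 0, 4], [0, 0, 0], -0.5],
  [[0, 0, 0], [0, 0, 0], -0.5],
  [[0, 0, 0], [0, 0, 0], 1],
  [[0, 0, 0], [0, 0, 0], 1],
  [[0, 0, 0], [0, 0, 0], 1],
  [[0, 0, 0], [0, 0, 0], 1],
])

```text
time_s: 37.75
position: [0.3445, -0.2997, 0.1759]
tool_rot: [-3.139, -0.003, -2.74]
ft_force: [-1.9, 1.1, 6.7]
finger_gap: 0.544
grasp_force: 61.8
```

Call:
drive_tool([
  [[0, 0, -10], [0, 0, 0], 1],
  [[0, 0, -40], [0, 0, 0], 1],
  [[0, 0, -45], [0, 0, 0], 1],
  [[0, 0, -45], [0, 0, 0], 1],
  [[0, 0, -25], [0, 0, 0], 1],
  [[0, 0, 0], [0, 0, 0], 1],
])

```text
time_s: 38.35
position: [0.3456, -0.2997, 0.3447]
tool_rot: [-3.133, 0.001, -2.74]
ft_force: [0.1, -0.1, -1.1]
finger_gap: 0.537
grasp_force: 62.2
```

```bash
python3 held.py white 162;  python3 -c "
from h import *
togo(440,144.5,350,-167)"
```

```text
held (347.2, -302.1, 81.8, 49.3, 23.2, [313.0, 309.0]) off tool x,y [-0.4 -1.4] part yaw 23.2
pos [ 345.2 -299.2  342.7] yaw -156.96 gap 0.539 grasp 62.2 t 38.4
 togo shift now-axes [-260.1  374.1  100.2] after-turn axes [-189.7  413.6  102.7] turn [-0.4 -0.  10.2]
pos [ 345.2 -299.2  342.7] yaw -156.96 gap 0.539 grasp 62.2 t 38.4
 togo shift now-axes [-260.9  371.2   -9.8] after-turn axes [-192.2  411.    -7.3] turn [-0.4 -0.  10. ]
```

Call:
drive_tool([
  [[0, 0, 0], [0, 0, 5], 1],
  [[0, 0, 0], [0, 0, 5], 1],
  [[-16, 34.3, 0], [0, 0, 0], 1],
  [[-16, 34.3, 0], [0, 0, 0], 1],
  [[-16, 34.3, 0], [0, 0, 0], 1],
  [[-16, 34.3, 0], [0, 0, 0], 1],
  [[-16, 34.3, 0], [0, 0, 0], 1],
  [[-16, 34.3, 0], [0, 0, 0], 1],
  [[-16, 34.3, 0], [0, 0, 0], 1],
  [[-16, 34.3, 0], [0, 0, 0], 1],
  [[-16, 34.3, 0], [0, 0, 0], 1],
  [[0, 0, 0], [0, 0, 0], 1],
])

```text
time_s: 39.6
position: [0.4159, 0.0387, 0.3383]
tool_rot: [-3.14, -0.003, -2.907]
ft_force: [-0.6, -1.1, -0.8]
finger_gap: 0.541
grasp_force: 62.2
```

```bash
python3 -c "
from h import *
togo(440,144.5,335,-167)"
```

```text
pos [415.9  38.7 338.3] yaw -166.58 gap 0.541 grasp 62.2 t 39.6
 togo shift now-axes [-48.   97.3   3. ] after-turn axes [-47.3  97.7   3.3] turn [-0.1 -0.2  0.4]
```

Call:
drive_tool([
  [[-15.8, 32.5, 0], [0, 0, 0.3], 1],
  [[-15.8, 32.5, 0], [0, 0, 0], 1],
  [[-15.8, 32.5, 0], [0, 0, 0], 1],
  [[0, 0, 0], [0, 0, 0], 1],
  [[0, 0, 0], [0, 0, 0], 1],
  [[0, 0, 0], [0, 0, 0], 1],
])

```text
time_s: 40.2
position: [0.4398, 0.1384, 0.338]
tool_rot: [-3.138, -0.005, -2.921]
ft_force: [0.9, -0.4, -0.6]
finger_gap: 0.54
grasp_force: 62.2
```

```bash
python3 held.py white 162 267; python3 -c "
from h import *
togo(440,144.5,267,-167)
a=arm.camera('wrist')[120:480,140:500]
cv2.imwrite('pics/w7.png',cv2.resize(a,None,fx=1.5,fy=1.5)[:,:,::-1])"
```

```text
held (405.9, 126.2, 56.8, 40.9, 7.3, [305.0, 213.0]) off tool x,y [34.9 -3.8] part yaw 7.3
pos [439.9 138.3 338.2] yaw -167.38 gap 0.538 grasp 62.2 t 40.2
 togo shift now-axes [-37.3  10.2  71. ] after-turn axes [-37.8   6.1  71.2] turn [-0.2 -0.3 -5.7]
pos [439.9 138.3 338.2] yaw -167.38 gap 0.538 grasp 62.2 t 40.2
 togo shift now-axes [-1.8  6.3 71.2] after-turn axes [-1.5  6.1 71.2] turn [-0.2 -0.2 -0.4]
```

View pics/w7.png

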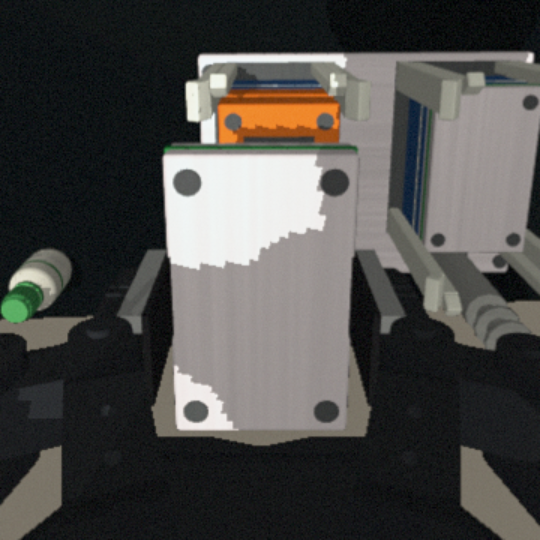

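The cover is held, with corners at (163,154), (357,154), (347,429) and (178,430). The taper suggests a pitch, so I'll solve for its pose.

```bash
cat > pnp.py <<'E'
from h import *
def pnp(px,L=.08,W=.048):
    m=arm.camera_model('wrist'); K=cam('wrist')[0]
    o=np.array([(-L/2,W/2,0),(-L/2,-W/2,0),(L/2,-W/2,0),(L/2,W/2,0)])  # near-l, near-r, far-r, far-l placeholders
    ok,rv,tv=cv2.solvePnP(o,np.float64(px),K,np.array([m['k1'],0,0,0,0]))
    T=np.eye(4);T[:3,:3]=cv2.Rodrigues(rv)[0];T[:3,3]=tv[:,0]
    T=m['hand_eye']@T
    print('centre in tool mm',(1000*T[:3,3]).round(1),'part x axis in tool',T[:3,0].round(3),'part y',T[:3,1].round(3),
      'reproj',(cv2.projectPoints(o,rv,tv,K,np.array([m['k1'],0,0,0,0]))[0][:,0]-px).round(1).tolist())
E
python3 - <<'E'
from pnp import *
pnp(np.array([(163,154),(357,154),(347,429),(178,430)])/1.5+[140,120]-.2)
# body, held level, as a check (picture w3)
pnp(np.array([(250,220),(379,220),(382,409),(258,409)],float))
E
```

```text
centre in tool mm [ -3.   -0.5 165. ] part x axis in tool [-1.     0.008 -0.025] part y [-0.008 -1.     0.004] reproj [[0.1, 0.4], [0.1, -0.4], [0.0, 0.1], [-0.2, -0.2]]
centre in tool mm [ -1.4   0.6 162.3] part x axis in tool [-0.998  0.027 -0.061] part y [-0.029 -0.999  0.038] reproj [[-0.6, 0.5], [1.1, -2.0], [-4.3, 1.1], [3.7, 0.6]]
```

Call:
drive_tool([
  [[0, 3, 10], [0, 0, 0], 1],
  [[0, 3, 20], [0, 0, 0], 1],
  [[0, 0, 10], [0, 0, 0], 1],
  [[0, 0, 8], [0, 0, 0], 1],
  [[0, 0, 6], [0, 0, 0], 1],
  [[0, 0, 0], [0, 0, 0], 1],
  [[0, 0, 0], [0, 0, 0], 1],
])

```text
time_s: 41.0
position: [0.4389, 0.1454, 0.285]
tool_rot: [-3.138, -0.003, -2.92]
ft_force: [0.9, 0.0, -0.8]
finger_gap: 0.538
grasp_force: 62.2
```

```bash
python3 -c "
from h import *
togo(438.6,144.2,267,-167)"
```

```text
pos [438.9 145.4 285. ] yaw -167.28 gap 0.538 grasp 62.2 t 41.0
 togo shift now-axes [ 0.5 -1.  18. ] after-turn axes [ 0.6 -1.1 18. ] turn [-0.2 -0.2 -0.3]
```

Call:
drive_tool([
  [[0.3, -0.9, 6], [-0.2, -0.2, 0], 1],
  [[0, 0, 5], [0, 0, 0], 1],
  [[0, 0, 3], [0, 0, 0], 1],
  [[0, 0, 1.5], [0, 0, 0], 1],
  [[0, 0, 1.5], [0, 0, 0], 1],
  [[0, 0, 0], [0, 0, 0], 1],
  [[0, 0, 0], [0, 0, 0], 1],
])

```text
time_s: 41.7
position: [0.4387, 0.1445, 0.2678]
tool_rot: [3.141, 0.001, -2.919]
ft_force: [-0.2, -0.5, -1.2]
finger_gap: 0.544
grasp_force: 62.2
```

Call:
drive_tool([
  [[0, 0, 1], [0, 0, 0], 1],
  [[0, 0, 0], [0, 0, 0], 1],
  [[0, 0, 0], [0, 0, 0], -0.3],
  [[0, 0, 0], [0, 0, 0], -0.3],
  [[0, 0, 0], [0, 0, 0], -0.3],
  [[0, 0, -20], [0, 0, 0], -0.3],
  [[0, 0, -40], [0, 0, 0], -0.3],
  [[0, 0, -45], [0, 0, 0], -0.3],
  [[0, 0, -30], [0, 0, 0], -0.3],
  [[0, 0, 0], [0, 0, 0], -0.3],
  [[0, 0, 0], [0, 0, 0], -0.3],
])

```text
time_s: 42.8
position: [0.4385, 0.1444, 0.4022]
tool_rot: [3.141, 0.002, -2.919]
ft_force: [-0.5, -0.4, -0.4]
finger_gap: 0.648
grasp_force: 0.0
```

```bash
python3 - <<'E'
from h import *
s=arm.state();img=arm.camera('wrist');np.save('w8.npy',img);c=cam('wrist',s)
cv2.imwrite('pics/w8.png',cv2.resize(img[130:350,230:450],None,fx=2.7,fy=2.7)[:,:,::-1])
t=arm.camera('top'); print(rects(cam('top'),t,'red',.004,150,1500))
np.save('w8pose.npy',np.r_[s['position'],s['tool_rot']])
# fin: local (-25,0); clip red extents x -40..36 => centre at x=-2
y=np.radians(18.6); x0=np.array([488.4,-188.6])+2*np.array([np.cos(y),np.sin(y)])
print('clip origin',x0,'fin',x0-25*np.array([np.cos(y),np.sin(y)]))
f=x0-25*np.array([np.cos(y),np.sin(y)]); togo(*f,300,-161.4)
E
```

```text
[(488.4, -188.0, 78.8, 29.2, 18.5, [391.0, 220.0])]
clip origin [ 490.29553682 -187.96208138] fin [ 466.60132657 -195.93606411]
pos [438.2 144.2 400.8] yaw -167.27 gap 0.649 grasp 0.0 t 42.9
 togo shift now-axes [  47.1 -338.   100.8] after-turn axes [  81.5 -331.5  100.8] turn [ 0.  -0.1 -5.9]
```

View pics/w8.png

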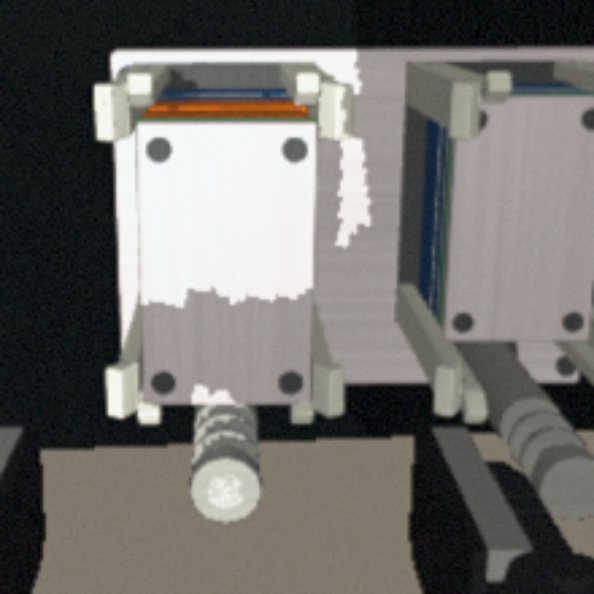

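The cover sits on the stack, with corners at (138,122), (315,122), (309,405) and (144,405). The shaft top is at (226,490). I'll check whether the cover is level.

```bash
python3 - <<'E'
from pnp import *
f=lambda a: np.array(a)/2.7+[230,130]-.3
q=f([(138,122),(315,122),(309,405),(144,405)])
pnp(q)
v=np.load('w8pose.npy'); s=dict(position=v[:3],tool_rot=v[3:]); c=cam('wrist',s); print(v)
P=unproj(c,q,.104)*1000; print(P.round(1),P.mean(0),'sides',np.linalg.norm(np.roll(P,-1,0)-P,axis=1),'exp px of ideal')
S=unproj(c,f([(226,490)]),.12)*1000; print('shaft',S)
y=np.radians(13);ex=np.array([np.cos(y),np.sin(y)]);ey=np.array([-ex[1],ex[0]])
print('cover minus shaft in jig axes',(P.mean(0)-S[0])@ex,(P.mean(0)-S[0])@ey)
E
```

```text
centre in tool mm [ -2.5  -0.8 303.9] part x axis in tool [-0.996  0.    -0.088] part y [-0.    -1.    -0.001] reproj [[0.0, 0.1], [-0.0, 0.1], [0.4, -0.1], [-0.4, -0.1]]
[ 4.38533042e-01  1.44361664e-01  4.02186553e-01  3.14104508e+00
  2.16112817e-03 -2.91947613e+00]
[[406.9 112.7]
 [396.6 158. ]
 [474.7 175.9]
 [485.1 130.1]] [440.80766592 144.20387377] sides [46.43854057 80.09891547 46.96439733 80.10202812] exp px of ideal
shaft [[497.83964846 156.97362423]]
cover minus shaft in jig axes -58.442825353839154 0.38694201792343513
```

```bash
python3 - <<'E'
from pnp import *
def dots(img,px,win=6):
    g=cv2.cvtColor(img,cv2.COLOR_RGB2GRAY).astype(float); out=[]
    for x,y in px:
        x0,y0=int(round(x)),int(round(y)); w=g[y0-win:y0+win+1,x0-win:x0+win+1]
        k=np.percentile(w,80)-w; k[k<0.5*k.max()]=0
        yy,xx=np.mgrid[-win:win+1,-win:win+1]; out.append((x0+(k*xx).sum()/k.sum(),y0+(k*yy).sum()/k.sum()))
    return np.array(out)
K=cam('wrist')[0]; m=arm.camera_model('wrist'); D=np.array([m['k1'],0,0,0,0])
i2=cv2.imread('pics/w2.png')[:,:,::-1].copy()
c2=cam('wrist',dict(position=np.array([.3881,-.1674,.4046]),tool_rot=[np.pi,0,-2.862]))
d2=dots(i2,[(185,58),(226,55),(238,133),(195,136)],5); B=unproj(c2,d2,.014)
print('bench dots',d2.round(1).tolist(),np.linalg.norm(np.roll(B,-1,0)-B,axis=1)*1000)
W=1000*np.linalg.norm(B[0]-B[1])/2+1000*np.linalg.norm(B[2]-B[3])/2; L=1000*np.linalg.norm(B[1]-B[2])/2+1000*np.linalg.norm(B[3]-B[0])/2
W/=2;L/=2;W*=1;print('W,L',W*2,L*2)
i8=np.load('w8.npy'); f=lambda a: np.array(a)/2.7+[230,130]-.3
d8=dots(i8,f([(158,150),(295,150),(291,383),(164,383)]),6)
v=np.load('w8pose.npy'); c8=cam('wrist',dict(position=v[:3],tool_rot=v[3:]))
for z in (.104,.10,.108): 
    Q=unproj(c8,d8,z)*1000; print(z,np.linalg.norm(np.roll(Q,-1,0)-Q,axis=1).round(2),Q.mean(0).round(1))
print(d8.round(1).tolist()); pnp(d8,L*2/1000,W*2/1000)
# old cell for comparison (top at z 56)
do=dots(i8,f([(480,120),(589,120),(573,322),(463,322)]),4); Q=unproj(c8,do,.056)*1000; print('old',do.round(1).tolist(),np.linalg.norm(np.roll(Q,-1,0)-Q,axis=1).round(2))
E
```

```text
bench dots [[184.4, 57.4], [225.3, 55.0], [239.7, 132.7], [195.2, 135.6]] [35.98519561 66.03379869 41.39748623 66.19484713]
W,L 38.69134092200732 66.11432290950023
0.104 [36.05 66.1  36.01 66.06] [441.  144.2]
0.1 [36.59 67.09 36.55 67.05] [442.  144.5]
0.108 [35.51 65.11 35.47 65.07] [439.9 144. ]
[[288.3, 185.0], [338.8, 185.0], [337.2, 271.4], [290.0, 271.4]]
centre in tool mm [ -3.8  -1.  309. ] part x axis in tool [-0.982  0.004 -0.19 ] part y [-0.036 -0.985  0.168] reproj [[0.1, 0.5], [-0.3, -0.0], [1.1, 0.5], [-0.9, -0.9]]
old [[408.2, 174.2], [449.1, 173.6], [441.9, 248.8], [401.0, 249.0]] [33.99 66.03 36.03 65.77]
```

Dot spacings unproject to exactly 36 x 66 mm on all sides at z = 104 mm, so the cover is level and seated. Going for the clip.

Call:
drive_tool([
  [[10.2, -41.4, 0], [0, 0, -5.9], -0.3],
  [[10.2, -41.4, 0], [0, 0, 0], -0.3],
  [[10.2, -41.4, 0], [0, 0, 0], -0.3],
  [[10.2, -41.4, 0], [0, 0, 0], -0.3],
  [[10.2, -41.4, 0], [0, 0, 0], -0.3],
  [[10.2, -41.4, 10], [0, 0, 0], -0.3],
  [[10.2, -41.4, 20], [0, 0, 0], -0.3],
  [[10.2, -41.4, 20], [0, 0, 0], -0.3],
  [[0, 0, 40], [0, 0, 0], -0.3],
  [[0, 0, 40], [0, 0, 0], -0.3],
  [[0, 0, 30], [0, 0, 0], -0.3],
  [[0, 0, 0], [0, 0, 0], -0.3],
])

```text
time_s: 44.1
position: [0.4605, -0.1949, 0.2372]
tool_rot: [3.136, -0.007, -2.817]
ft_force: [-0.1, 0.6, -0.4]
finger_gap: 0.652
grasp_force: 0.0
```

```bash
python3 - <<'E'
from h import *
s=arm.state();img=arm.camera('wrist');c=cam('wrist',s);p=1000*s['position']
m=mask(img,'red'); k=max(cv2.findContours(m,cv2.RETR_EXTERNAL,cv2.CHAIN_APPROX_NONE)[0],key=cv2.contourArea).reshape(-1,2)
for z in (.004,.038):
    w=unproj(c,k,z)*1000; 
    y=np.radians(18.6);ex=np.array([np.cos(y),np.sin(y)]);ey=np.array([-ex[1],ex[0]])
    a=w@ex-p[:2]@ex; b=w@ey-p[:2]@ey
    print(z,'rel tool: along x',a.min().round(1),a.max().round(1),'y',b.min().round(1),b.max().round(1), 'prong end y',b[a>a.max()-12].min().round(1),b[a>a.max()-12].max().round(1))
print(rects(c,img,'red',.004,1000,60000,1)); togo(466.6,-195.9,190,-161.4)
E
```

```text
0.004 rel tool: along x 1.5 67.3 y -14.6 11.3 prong end y 3.3 11.3
0.038 rel tool: along x -10.7 44.1 y -12.3 9.4 prong end y 2.6 9.4
[(494.0, -185.7, 65.7, 25.2, 19.9, [317.0, 301.0])]
pos [ 461.6 -195.2  239.5] yaw -161.37 gap 0.65 grasp 0.0 t 44.1
 togo shift now-axes [-4.8 -2.4 49.5] after-turn axes [-4.6 -2.2 49.5] turn [ 0.2 -0.3  0. ]
```

Call:
drive_tool([
  [[-5.5, -1.9, 15], [0, 0, 0], -0.3],
  [[0, 0, 20], [0, 0, 0], -0.3],
  [[0, 0, 10], [0, 0, 0], -0.3],
  [[0, 0, 4], [0, 0, 0], -0.3],
  [[0, 0, 0], [0, 0, 0], 1],
  [[0, 0, 0], [0, 0, 0], 1],
  [[0, 0, 0], [0, 0, 0], 1],
  [[0, 0, 0], [0, 0, 0], 1],
  [[0, 0, 0], [0, 0, 0], 1],
  [[0, 0, 0], [0, 0, 0], 1],
  [[0, 0, 0], [0, 0, 0], 1],
])

```text
time_s: 45.25
position: [0.4689, -0.1957, 0.1935]
tool_rot: [-3.141, 0.002, -2.816]
ft_force: [-0.8, 0.7, 8.0]
finger_gap: 0.123
grasp_force: 59.9
```

Call:
drive_tool([
  [[0, 0, -10], [0, 0, 0], 1],
  [[0, 0, -40], [0, 0, 0], 1],
  [[0, 0, -45], [0, 0, 0], 1],
  [[0, 0, -45], [0, 0, 0], 1],
  [[0, 0, -10], [0, 0, 5.6], 1],
  [[0, 0, 0], [0, 0, 0], 1],
  [[0, 0, 0], [0, 0, 0], 1],
])

```text
time_s: 45.95
position: [0.4681, -0.1954, 0.3425]
tool_rot: [3.141, 0.0, -2.912]
ft_force: [0.3, 0.6, -1.2]
finger_gap: 0.122
grasp_force: 59.0
```

```bash
cat > clip.py <<'E'
from h import *
s=arm.state();img=arm.camera('wrist');p=1000*s['position'];m=mask(img,'red')
c=cam('wrist',s); k=max(cv2.findContours(m,cv2.RETR_EXTERNAL,cv2.CHAIN_APPROX_NONE)[0],key=cv2.contourArea).reshape(-1,2)
w=unproj(c,k,(p[2]-189.5)/1000)*1000
Ri=R.from_euler('xyz',s['tool_rot']).inv(); d=Ri.apply(np.c_[w-p[:2],np.full(len(w),-189.5)])[:,:2]
a,b=-d[:,0],d[:,1]   # a: towards the prongs
print('clip rel tool: a',a.min().round(1),a.max().round(1),'b',b.min().round(1),b.max().round(1))
for lo in range(-20,60,8):
    q=b[(a>=lo)&(a<lo+8)]; 
    if len(q): print(lo,q.min().round(1),q.max().round(1),((q.min()+q.max())/2).round(1),end=' | ')
print()
E
python3 clip.py; python3 -c "
from h import *
togo(417.9,138.6,335,-167)"
```

```text
clip rel tool: a -18.5 58.2 b -13.8 12.7
-20 -13.6 12.5 -0.5 | -12 -13.8 12.7 -0.5 | -4 -13.3 12.3 -0.5 | 4 -7.9 6.9 -0.5 | 12 -7.6 6.1 -0.7 | 20 -7.2 6.2 -0.5 | 28 -7.3 6.3 -0.5 | 36 -8.4 -6.8 -7.6 | 44 -8.4 -6.9 -7.7 | 52 -12.5 -7.5 -10.0 | 
pos [ 468.  -195.4  341.8] yaw -166.83 gap 0.126 grasp 59.0 t 46.0
 togo shift now-axes [-27.4 336.6   7.2] after-turn axes [-26.3 336.7   6.8] turn [ 0.1 -0.   0.2]
```

Call:
drive_tool([
  [[-3.7, 42.1, 0], [0, 0, 0.2], 1],
  [[-3.7, 42.1, 0], [0, 0, 0], 1],
  [[-3.7, 42.1, 0], [0, 0, 0], 1],
  [[-3.7, 42.1, 0], [0, 0, 0], 1],
  [[-3.7, 42.1, 0], [0, 0, 0], 1],
  [[-3.7, 42.1, 0], [0, 0, 0], 1],
  [[-3.7, 42.1, 0], [0, 0, 0], 1],
  [[-3.7, 42.1, 0], [0, 0, 0], 1],
  [[0, 0, 10], [0, 0, 0], 1],
  [[0, 0, 10], [0, 0, 0], 1],
  [[0, 0, 0], [0, 0, 0], 1],
  [[0, 0, 0], [0, 0, 0], 1],
])

```text
time_s: 47.2
position: [0.4224, 0.1379, 0.322]
tool_rot: [-3.141, -0.001, -2.919]
ft_force: [-0.5, -1.2, 0.1]
finger_gap: 0.124
grasp_force: 59.0
```

```bash
python3 clip.py; python3 -c "
from h import *
togo(421,139.7,298.5,-167)"
```

```text
clip rel tool: a -18.0 32.4 b -13.3 12.1
-20 -13.1 12.1 -0.5 | -12 -13.3 12.1 -0.6 | -4 -13.3 11.8 -0.7 | 4 -7.9 6.4 -0.8 | 12 -7.1 6.1 -0.5 | 20 -7.2 6.2 -0.5 | 28 -7.3 6.2 -0.5 | 
pos [422.6 138.1 322.5] yaw -167.28 gap 0.125 grasp 59.0 t 47.2
 togo shift now-axes [ 1.2  2.  24. ] after-turn axes [ 1.2  2.  24. ] turn [-0.  -0.  -0.3]
```

Call:
drive_tool([
  [[1.2, 1.9, 8], [0, 0, -0.3], 1],
  [[0, 0, 8], [0, 0, 0], 1],
  [[0, 0, 4], [0, 0, 0], 1],
  [[0, 0, 2], [0, 0, 0], 1],
  [[0, 0, 0], [0, 0, 0], 1],
  [[0, 0, 0], [0, 0, 0], 1],
])

```text
time_s: 47.85
position: [0.4209, 0.1409, 0.3008]
tool_rot: [3.141, 0.001, -2.912]
ft_force: [0.9, 0.4, -0.5]
finger_gap: 0.121
grasp_force: 59.0
```

Call:
drive_tool([
  [[0, 0, 1], [0, 0, 0], 1],
  [[0, 0, 0], [0, 0, 0], 1],
  [[0, 0, 0], [0, 0, 0], 1],
])

```text
time_s: 48.15
position: [0.4209, 0.1409, 0.2999]
tool_rot: [3.141, 0.001, -2.912]
ft_force: [-0.3, -0.4, -0.0]
finger_gap: 0.118
grasp_force: 59.0
```

Call:
drive_tool([
  [[0, -1.1, 1], [0, 0, 0], 1],
  [[0, 0, 0.7], [0, 0, 0], 1],
  [[0, 0, 0], [0, 0, 0], 1],
  [[0, 0, 0], [0, 0, 0], 1],
])

```text
time_s: 48.55
position: [0.4211, 0.1398, 0.298]
tool_rot: [3.141, 0.001, -2.912]
ft_force: [-0.8, -0.5, -0.6]
finger_gap: 0.125
grasp_force: 59.0
```

```bash
python3 -c "
from h import *
togo(461.9,149.2,298,-167)
s=arm.state();print(s['ft_force'])"
```

```text
pos [421.1 139.8 298. ] yaw -166.87 gap 0.125 grasp 59.0 t 48.5
 togo shift now-axes [-41.9  -0.1   0.1] after-turn axes [-41.9   0.    0. ] turn [0.  0.  0.1]
[-0.81189658 -0.49415169 -0.61010588]
```

Underside is about 0.5 mm above the cover. Slide in.

Call:
drive_tool([
  [[-5, 0, 0], [0, 0, 0], 1],
  [[-5, 0, 0], [0, 0, 0], 1],
  [[-5, 0, 0], [0, 0, 0], 1],
  [[-4, 0, 0], [0, 0, 0], 1],
  [[-4, 0, 0], [0, 0, 0], 1],
  [[-3, 0, 0], [0, 0, 0], 1],
  [[0, 0, 0], [0, 0, 0], 1],
])

```text
time_s: 49.25
position: [0.4468, 0.1458, 0.298]
tool_rot: [3.141, 0.001, -2.913]
ft_force: [0.9, -0.5, 0.3]
finger_gap: 0.127
grasp_force: 59.0
```

Call:
drive_tool([
  [[-4, 0, 0], [0, 0, 0], 1],
  [[-4, 0, 0], [0, 0, 0], 1],
  [[-3, 0, 0], [0, 0, 0], 1],
  [[-2, 0, 0], [0, 0, 0], 1],
  [[0, 0, 0], [0, 0, 0], 1],
])

```text
time_s: 49.75
position: [0.4594, 0.1487, 0.2981]
tool_rot: [3.141, 0.001, -2.912]
ft_force: [0.3, 0.3, -0.5]
finger_gap: 0.124
grasp_force: 59.0
```

Call:
drive_tool([
  [[-1, 0, 0], [0, 0, 0], 1],
  [[-1, 0, 0], [0, 0, 0], 1],
  [[-1, 0, 0], [0, 0, 0], 1],
  [[0, 0, 0], [0, 0, 0], 1],
  [[0, 0, 0], [0, 0, 0], 1],
])

```text
time_s: 50.25
position: [0.4617, 0.1493, 0.2979]
tool_rot: [3.141, -0.0, -2.912]
ft_force: [-1.5, -0.6, 0.5]
finger_gap: 0.122
grasp_force: 59.2
```

Call:
drive_tool([
  [[-0.7, 0, 0], [0, 0, 0], 1],
  [[-0.7, 0, 0], [0, 0, 0], 1],
  [[0, 0, 0], [0, 0, 0], 1],
  [[0, 0, 0], [0, 0, 0], 1],
])

```text
time_s: 50.65
position: [0.4623, 0.1494, 0.2977]
tool_rot: [-3.142, -0.002, -2.912]
ft_force: [-6.1, -1.7, 4.5]
finger_gap: 0.125
grasp_force: 59.6
```

Call:
drive_tool([
  [[-1, 0, 0], [0, 0, 0], 1],
  [[0, 0, 0], [0, 0, 0], 1],
  [[0, 0, 0], [0, 0, 0], 1],
])

```text
time_s: 50.95
position: [0.4627, 0.1495, 0.2976]
tool_rot: [-3.141, -0.004, -2.912]
ft_force: [-9.8, -1.3, 4.7]
finger_gap: 0.121
grasp_force: 59.9
```

Call:
drive_tool([
  [[1.5, 0, 0.3], [0, 0, 0], 1],
  [[0, 0, 0], [0, 0, 0], 1],
  [[0, 0, 0], [0, 0, 0], 0.3],
  [[0, 0, 0], [0, 0, 0], 0.3],
  [[0, 0, 0], [0, 0, 0], 0.3],
  [[0, 0, -20], [0, 0, 0], 0.3],
  [[0, 0, -40], [0, 0, 0], 0.3],
  [[0, 0, -45], [0, 0, 0], 0.3],
  [[20, 0, -5], [0, 0, 0], 0.3],
  [[30, 0, 0], [0, 0, 0], 0.3],
  [[0, 0, 0], [0, 0, 0], 0.3],
  [[0, 0, 0], [0, 0, 0], 0.3],
])

```text
time_s: 52.15
position: [0.4142, 0.1381, 0.4082]
tool_rot: [3.141, 0.002, -2.912]
ft_force: [0.6, 1.4, 0.8]
finger_gap: 0.353
grasp_force: 0.0
```

```bash
python3 - <<'E'
from h import *
s=arm.state();img=arm.camera('wrist');c=cam('wrist',s);np.save('w9.npy',img)
m=mask(img,'red');k=max(cv2.findContours(m,cv2.RETR_EXTERNAL,cv2.CHAIN_APPROX_NONE)[0],key=cv2.contourArea).reshape(-1,2)
w=unproj(c,k,.108)*1000;y=np.radians(13);ex=np.array([np.cos(y),np.sin(y)]);ey=np.array([-ex[1],ex[0]])
S=np.array([497.8,157.0]);a=(w-S)@ex;b=(w-S)@ey
print('rel shaft x',a.min(),a.max(),'(home: -55..+21) y',b.min(),b.max(),'near part',b[a<-45].min(),b[a<-45].max())
sh=proj(c,[.4978,.157,.12])[0];print(sh,s['position'])
x,y=int(sh[0]),int(sh[1]);A=cv2.resize(img[max(0,y-170):y+60,x-100:x+130],(600,600))
cv2.imwrite('pics/w9.png',A[:,:,::-1])
E
```

```text
rel shaft x -54.85055992088252 21.42591380167996 (home: -55..+21) y -13.53863501780257 14.34154665109529 near part -12.141043082333843 11.780085537346045
[313.56169719 336.83506213] [0.4141835  0.13813428 0.40815825]
```

View pics/w9.png

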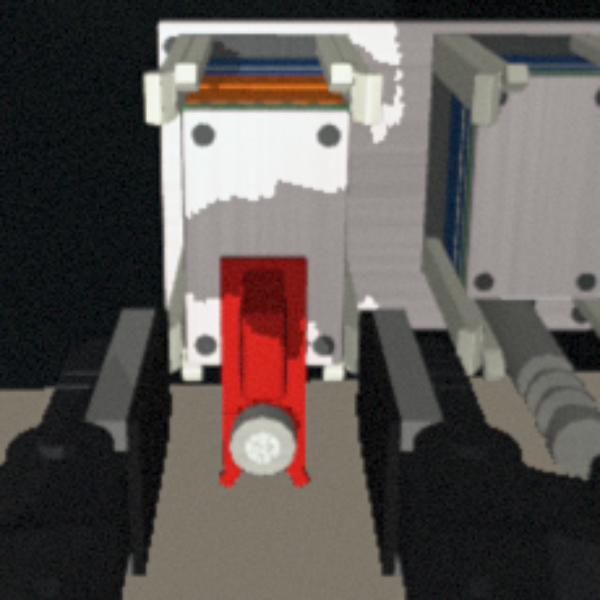

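The clip straddles the shaft groove: the prong tips are past the shaft at (228,480) and (302,480), and it spans -54.9 to +21.4 mm from the shaft axis (home is -55 to +21). The cover is square and the gripper is clear, so I'm handing in.

```bash
python3 -c "
from cell import arm
print(arm.finish_job())"
```

```text
the job is handed in; nothing more can be done
None
```

The new cell is built in the right nest and handed in: body, all four spacers and cover stacked flat, with the clip fully home in the shaft groove; the old cell was left alone. `finish_job` returned no verdict.

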